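# Sort scraps, tin and handpiece off the carving bench

### The arm

A 6-joint arm with a two-finger parallel gripper is mounted at the origin on a cart in front of the work surface, level with it; the furniture and walls round the work are solid. World frame = base frame: x ahead of the robot, y to its left, z up, the work surface at z = 0. Lengths are in mm, angles in rad, forces in N, time in s.
With the tool pointing down it reaches from about 400 to 925 mm from the base axis. Payload 12.5 kg.
Tool frame: the origin (TCP) lies on the centre line of the jaws, within the pads' length; the fingertips stand 25 mm ahead of it and the grasp point (between the pads) lies 6 mm ahead of it (env.tip_extent is the distance from the TCP to the fingertips, in mm); x points along the fingers, z is the direction in which the jaws open and shut, and the axes are right-handed (so a half turn about x gives the same grasp; the last joint's range is limited). The gripper opens to 95 mm and grips with 3 to 60 N. Pads are 20 mm wide; open, the fingers measure 119 mm over their backs; the gripper's body (75 mm by 180 mm) begins 59 mm behind the grasp point.
Start: joints at [1.221, 0.491, 1.559, -0, 1.092, -0.106], TCP at [150.851, 606.538, 239.661] pointing down, gripper open.
Joint ranges: [-3.1, 3.1], [-0.84, 2.19], [0.05, 2.79], [-1.13, 4.28], [0.06, 2.93], [-2.69, 2.69]. Speed limits (rad/s): [2.22, 2.22, 2.79, 3.14, 3.14, 3.14].

### API

Orientations are given as [roll, pitch, yaw] about the fixed x, y, z axes, in that order (R = Rz(yaw) Ry(pitch) Rx(roll)).
In Python, from cell import env gives the robot as it stands.
- The arm moves only by the tool step_arm, never from a script. Its argument "rows" is a list of rows, each a list of 6 numbers: the shift along the tool's x, y, z in mm, then the turn, a rotation vector about the tool's x, y, z in rad. In form: [[x, y, z, wx, wy, wz], ...]. A call has 1 to 8 rows; each row shifts and turns the pose as measured when the row begins, along the tool's axes as they then stand; what a row does not reach is not made up. A row lasts 1/8 s, in which the tool goes at most 62.5 mm and 10.7 degrees, less where a joint would pass 70% of its speed; a pose out of reach is approached as far as the arm can. A call is refused whole if a number of a shift passes 62.5 or a number of a turn 0.188, either way. A call with a gripper value outside its range is refused whole. "grip" is the finger opening in mm, from 0 to 95.1, set as the call begins (left out, the last holds). The fingers move at their own pace and stop on an object; the grip force is fixed at half the most. Time passes only in rows, so rows that do not move let the fingers close. It gives the time, the measured TCP pose, the force and the opening at its end, in the units of the state.
- env.state(): the state, without advancing time (a new reading comes with each control period).
- env.read_camera(name): name is "scene" or "top" or "wrist"; returns the picture (384x512x3 uint8, red, green, blue); there is no depth.
- env.get_calibration(name): a dict with "fx", "fy", "cx", "cy" (pixels), "pose" (4x4, takes a point from camera to world coordinates); the wrist camera has in their place "hand_eye" (4x4, takes a point from camera to tool coordinates, whose origin is the TCP and whose axes are the tool frame's). Camera axes: x right, y down, z forward; pixel columns grow to the right and rows downward; lengths in mm; the calibration is good to about 2 mm. A picture is of the moment at which its call begins: read the wrist's pose just before it. get_calibration takes no time and is no camera call.
- env.job_done(): hands the job in, once; it reports no verdict.
The state is a dict: "t": time; "joints": joint angles; "qvel": joint speeds; "tau": joint torques, N m; "eef_pos": TCP position; "tcp_rot": TCP orientation; "ft_force": force on the tool from outside, world axes, zero at the start; "moment": the same for the moment, N m; "opening": opening from 0.0 (shut) to 1.0 (fully open).
Only numpy, scipy, OpenCV 4.12 (cv2) and the standard library are available. Lean on these libraries where they do the work, as an engineer would, in place of code of your own. Each camera call takes 0.05 s, during which the arm holds its last target.

### The job

Sort the mixed things on the bench to the left of the carving (as the robot sees it) into their places on its right: both loose pine offcuts, the block and the wedge, into the slatted crate; the red tin upright in the round wooden saucer; and the blue handpiece in the two V rests of its stand, lying along the stand with its barrel centred over the base. Leave the sanding block, the pencil and the little steel burr where they lie.

Things in the scene. Friction and masses are not known exactly. Their poses are not given: they have to be found in the camera images.
- block_center (a point): Loose pine offcut block, 41 mm (x) by 79 mm (y) by 30 mm high, light bare wood with one corner sawn off. The point is at its centre, half-way up (15 mm above its underside); x is across its long sides, y along it, z up. 40 to 85 g. Belongs in the crate.
- wedge_center (a point): Loose pine offcut wedge, light bare wood, 95 mm long (y) and 32 mm high; seen from above it tapers from 34 mm wide at its +y end to 12 mm at -y (the -x side is straight, the +x side slants). The point is in its middle, where it is 23 mm wide, 16 mm above the underside; x is across it, z up. 30 to 65 g. Belongs in the crate.
- tin_center (a point): Round closed tin, red body with a grey metal lid, 52 mm in diameter and 42 mm high, standing upright. The point is at its centre, 21 mm above the underside; z is its axis, up. 60 to 130 g. Belongs in the saucer.
- handpiece_center (a point): Slim blue carving handpiece lying on its side, 190 mm long, 21 mm thick: barrel 20 to 22 mm in diameter, with a black cable end at +y and a thin steel bit at -y. The point lies on the axis at the middle of the 120 mm long barrel (the barrel reaches 60 mm either way along y), 10.5 mm above its underside; y runs along the handpiece. 90 to 185 g. Belongs on the stand.
- crate: Fixed open-topped slatted wooden crate on the bench, 140 mm (x) by 120 mm (y) outside and 42 mm high, walls 6 mm, floor 6 mm thick. Origin at the centre of its underside, z up. Both offcuts fit side by side along its x; one may also lie on the other. They may be let fall from the rim.
- saucer: Fixed round dark wooden saucer, 92 mm in diameter and 14 mm high, with a flat round recess 72 mm in diameter whose floor is 6 mm above the bench. Origin at the centre of its underside, z up. The tin stands in the recess.
- cradle: Fixed stand: pale wooden base 110 (x) by 76 (y) by 10 mm high, two dark steel V rests at x = -36 and +36 mm, each 14 mm thick along x, 58 mm free between them. V arms at 45 degrees, about 50 mm apart at the top, 44 mm above the bench; a barrel in them has its axis 33 mm up. Origin: centre of underside, z up. The handpiece lies along x, either way round, mid barrel over the origin.
- sand_block_center (a point): Bystander: reddish-brown cork sanding block, 51 mm (x) by 93 mm (y) by 28 mm high. The point is at its centre. Stays where it lies.
- pencil_center (a point): Bystander: red pencil, 173 mm long (y), 8 mm thick. The point is at its centre. Stays where it lies.
- burr_center (a point): Bystander: small grey steel burr, 39 mm long (y), head 9 mm. The point is at its centre. Stays where it lies.
Not all that is in view belongs to the job. Leave any yellow look-alike of the part that bears tin_center alone.

How it is judged:
By the outcome, as a careful person would: the job done as asked, in the order asked, and still so for the second after the job is handed in, with the robot touching nothing.
It also fails if it takes over 118 s, if anything falls off the work surface, if the arm or the gripper's body presses on something with over 40 N, if the wrist force passes 120 N, or if a joint passes its speed limit or range.

## Working session

There is one attempt and no reset: what is moved stays moved. The work goes in short steps, Python scripts to look and compute and a tool call to move; the robot and the scene stay as the last step left them, time stands still between calls to the robot, and variables do not carry over. Pictures are saved under pics/ and viewed, and the job is handed in when it is done.

Besides the shell and the picture viewer there is one more tool, called after "Emit:" as name([rows], argument=value, ...), one row to a line, values as JSON. step_arm: Moves the arm, as the interface text tells. Its arguments: {"type":"object","properties":{"rows":{"type":"array","items":{"type":"array","items":{"type":"number"}}},"grip":{"type":"number"}},"required":["rows"]}

```bash
mkdir -p pics; ls
python3 - <<'E'
from cell import env
import cv2,numpy as np
print(env.state())
for n in("scene","top","wrist"):
    im=env.read_camera(n); cv2.imwrite(f"pics/a_{n}.png",cv2.cvtColor(im,cv2.COLOR_RGB2BGR))
    c=env.get_calibration(n); print(n,{k:(np.round(v,3).tolist()) for k,v in c.items()})
E
```

```text
pics
{'t': 0.0, 'joints': array([ 1.22135392e+00,  4.91514990e-01,  1.55946693e+00,  3.31501603e-07,
        1.09171230e+00, -1.05624214e-01]), 'qvel': array([ 0.00051088, -0.00079921, -0.00051151,  0.00132189, -0.00102067,
       -0.00131926]), 'tau': array([-7.16561262e-04, -6.12638640e+01, -2.58172435e+01,  6.91602845e-02,
        4.82678355e-02, -1.15535231e-04]), 'eef_pos': array([150.79459544, 606.29963388, 239.08340773]), 'tcp_rot': array([ 3.03570154,  1.56969476, -1.92050579]), 'ft_force': array([ 0.2601748,  0.228638 , -0.2093197]), 'moment': array([0.0499042 , 0.04085051, 0.0244289 ]), 'opening': 1.0050318105677842}
scene {'fx': 392.153, 'fy': 392.153, 'cx': 258.034, 'cy': 190.99, 'pose': [[0.824, -0.316, 0.471, -142.383], [-0.567, -0.485, 0.666, -1042.777], [0.018, -0.815, -0.579, 919.105], [0.0, 0.0, 0.0, 1.0]]}
top {'fx': 371.999, 'fy': 371.999, 'cx': 251.874, 'cy': 191.168, 'pose': [[-0.086, -0.97, 0.228, 263.629], [-0.996, 0.085, -0.016, 6.294], [-0.003, -0.228, -0.974, 1364.389], [0.0, 0.0, 0.0, 1.0]]}
wrist {'fx': 284.608, 'fy': 284.608, 'cx': 255.292, 'cy': 190.293, 'hand_eye': [[-0.002, -0.241, 0.971, -144.759], [0.0, -0.971, -0.241, 67.585], [1.0, -0.0, 0.002, -0.324], [0.0, 0.0, 0.0, 1.0]]}
```

View pics/a_top.png

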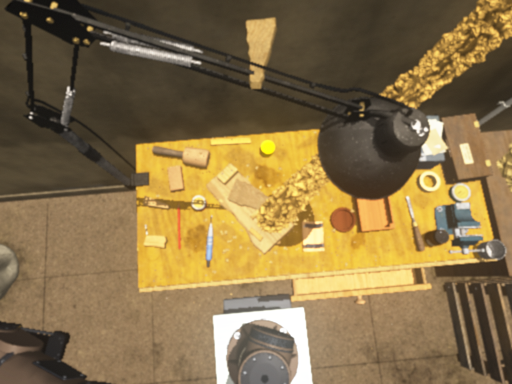

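View pics/a_scene.png

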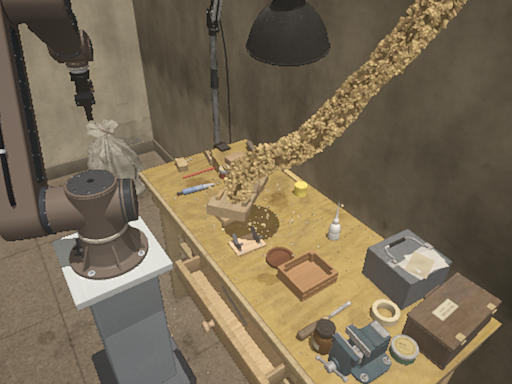

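View pics/a_wrist.png

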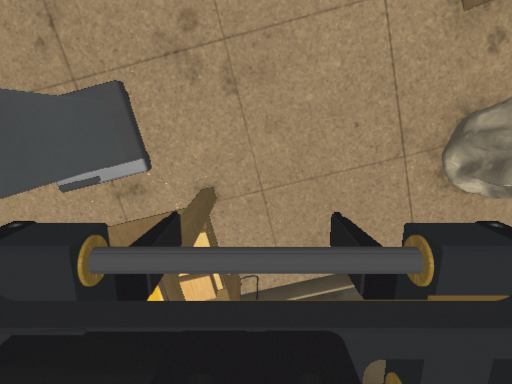

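```bash
cat > h.py <<'E'
import cv2,numpy as np
from scipy.spatial.transform import Rotation as R
from cell import env
def cam(n,state=None):
    c=env.get_calibration(n); K=np.array([[c['fx'],0,c['cx']],[0,c['fy'],c['cy']],[0,0,1]])
    if 'pose' in c: return K,np.array(c['pose'])
    s=state or env.state(); T=np.eye(4); T[:3,:3]=R.from_euler('xyz',s['tcp_rot']).as_matrix(); T[:3,3]=s['eef_pos']
    return K,T@np.array(c['hand_eye'])
def ray(C,uv):
    K,P=C; d=np.linalg.inv(K)@np.array([uv[0],uv[1],1.]); return P[:3,3],P[:3,:3]@d
def onz(C,uv,z):
    o,d=ray(C,uv); return o+d*(z-o[2])/d[2]
def proj(C,p):
    K,P=C; q=np.linalg.inv(P)@np.append(p,1); q=K@q[:3]; return q[:2]/q[2]
def tri(C1,u1,C2,u2):
    o1,d1=ray(C1,u1);o2,d2=ray(C2,u2); A=np.c_[d1,-d2]; s=np.linalg.lstsq(A,o2-o1,rcond=None)[0]
    a=o1+s[0]*d1;b=o2+s[1]*d2; return (a+b)/2,np.linalg.norm(a-b)
def save(n,im): cv2.imwrite(n,cv2.cvtColor(im,cv2.COLOR_RGB2BGR))
E
python3 - <<'E'
from h import *
t=cv2.imread('pics/a_top.png'); s=cv2.imread('pics/a_scene.png')
cv2.imwrite('pics/b_topL.png',cv2.resize(t[130:280,130:290],None,fx=5,fy=4*1.0,interpolation=cv2.INTER_CUBIC)) if 0 else None
cv2.imwrite('pics/b_topL.png',cv2.resize(t[132:282,130:330],None,fx=4,fy=4,interpolation=cv2.INTER_CUBIC))
cv2.imwrite('pics/b_topR.png',cv2.resize(t[132:282,290,None].reshape(1,1,-1) if 0 else t[132:282,290:490],None,fx=4,fy=4,interpolation=cv2.INTER_CUBIC))
cv2.imwrite('pics/b_scL.png',cv2.resize(s[130:280,140:340],None,fx=4,fy=4,interpolation=cv2.INTER_CUBIC))
C=cam('top')
for u in [(136,143),(490,120),(138,290),(430,290),(180,178)]: print(u,onz(C,u,0).round())
E
```

```text
(136, 143) [814. 416.   0.]
(490, 120) [ 787. -975.    0.]
(138, 290) [259. 417.   0.]
(430, 290) [ 169. -614.    0.]
(180, 178) [658. 251.   0.]
```

View pics/b_topL.png

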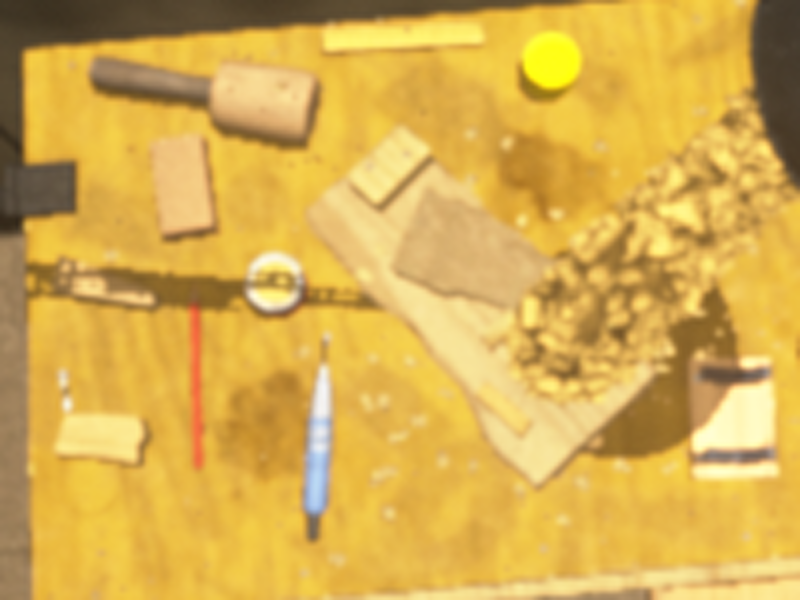

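View pics/b_topR.png

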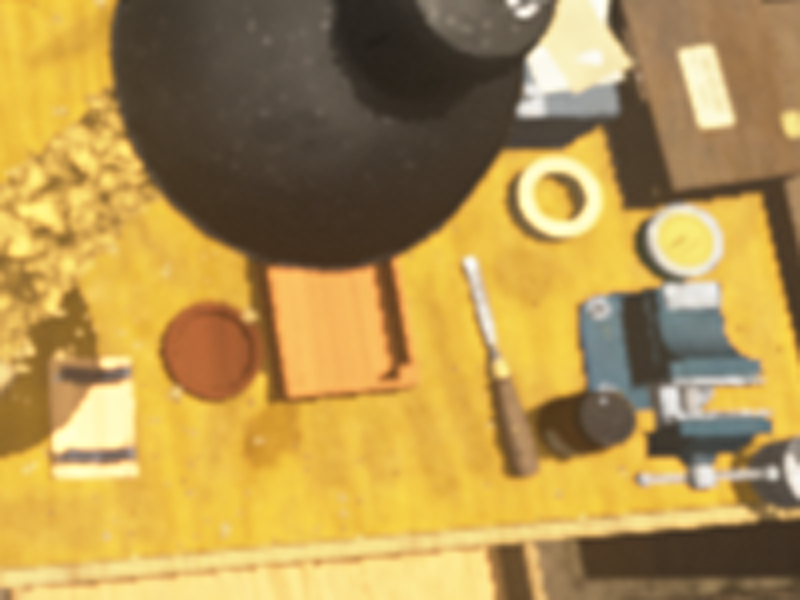

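View pics/b_scL.png

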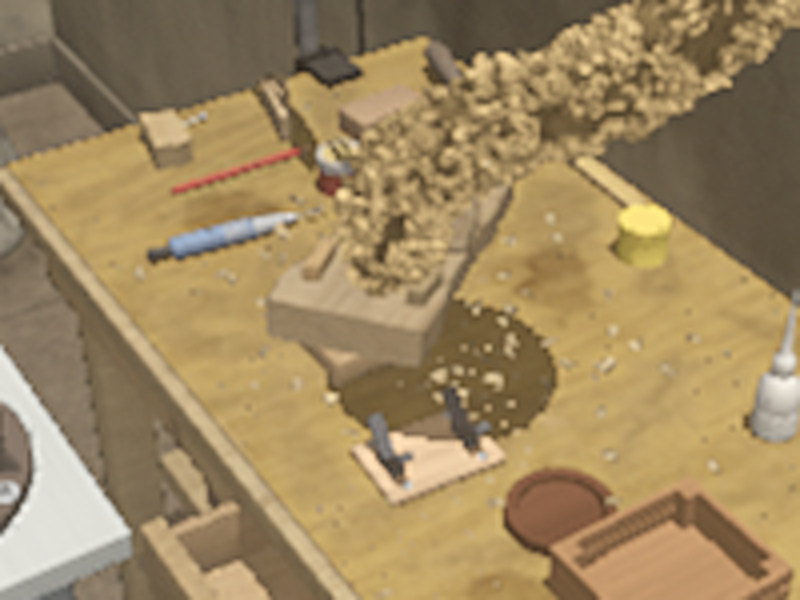

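Run:
```python
from h import *
T=cam('top');S=cam('scene')
print('lamp bottom',tri(T,(365,150),S,(288,45)))
print('lamp top',tri(T,(405,130),S,(288,3)))
# arch end guess: top point rays at several u vs epipolar in scene
for u in [(500,15),(430,80),(310,180),(290,200),(268,212)]:
    o,d=ray(T,u)
    print(u,[ (int(z),(o+d*(z-o[2])/d[2]).round().tolist()[:2],proj(S,o+d*(z-o[2])/d[2]).round().tolist()) for z in (50,150,250,400,600,800)])
g=lambda x,y:(130+x/4,132+y/4)
gr=lambda x,y:(290+x/4,132+y/4)
for n,u,z in [('block',g(100,438),30),('wedge',g(110,285),32),('tin',g(275,283),42),('hand',g(318,425),10),('handtip',g(325,340),10),('handend',g(313,535),10),('sand',g(183,187),28),('pen1',g(196,307),8),('pen2',g(197,466),8),('burr',g(65,390),4),
 ('cradV1',gr(93,373),40),('cradV2',gr(93,455),40),('cradc',gr(93,418),10),('sauc',gr(210,350),14),
 ('crateNearL',gr(285,397),42),('crateNearR',gr(412,385),42),('yellow',g(551,60),42),('slab corner',g(540,487),60),('slabL',g(310,215),50),('board edge',g(400,125),60)]:
    print(n,onz(T,u,z).round(1)[:2])
```

```text
lamp bottom (array([ 500.57243984, -244.79930184,  646.10941855]), np.float64(7.641125233919944))
lamp top (array([ 483.98948328, -273.72406555,  754.89658607]), np.float64(17.807606621145244))
(500, 15) [(50, [1217.0, -1086.0], [655.0, 296.0]), (150, [1144.0, -1003.0], [630.0, 264.0]), (250, [1072.0, -920.0], [604.0, 229.0]), (400, [963.0, -795.0], [561.0, 172.0]), (600, [818.0, -629.0], [495.0, 86.0]), (800, [673.0, -463.0], [417.0, -16.0])]
(430, 80) [(50, [953.0, -745.0], [490.0, 261.0]), (150, [901.0, -688.0], [474.0, 233.0]), (250, [848.0, -631.0], [456.0, 202.0]), (400, [770.0, -545.0], [428.0, 152.0]), (600, [665.0, -431.0], [384.0, 73.0]), (800, [560.0, -316.0], [331.0, -21.0])]
(310, 180) [(50, [594.0, -231.0], [295.0, 214.0]), (150, [569.0, -213.0], [288.0, 191.0]), (250, [544.0, -195.0], [280.0, 166.0]), (400, [506.0, -168.0], [268.0, 123.0]), (600, [456.0, -132.0], [247.0, 55.0]), (800, [406.0, -96.0], [222.0, -28.0])]
(290, 200) [(50, [526.0, -150.0], [266.0, 209.0]), (150, [506.0, -138.0], [260.0, 186.0]), (250, [486.0, -126.0], [254.0, 161.0]), (400, [456.0, -108.0], [243.0, 120.0]), (600, [416.0, -85.0], [226.0, 53.0]), (800, [376.0, -61.0], [205.0, -29.0])]
(268, 212) [(50, [489.0, -67.0], [245.0, 201.0]), (150, [472.0, -61.0], [240.0, 179.0]), (250, [455.0, -56.0], [235.0, 155.0]), (400, [429.0, -47.0], [225.0, 115.0]), (600, [395.0, -36.0], [211.0, 50.0]), (800, [361.0, -25.0], [192.0, -30.0])]
block [421.7 344.8]
wedge [560.  331.4]
tin [546.6 179.7]
hand [418.6 152.1]
handtip [496.  140.9]
handend [321.1 162.5]
sand [648. 262.]
pen1 [537.6 258.4]
pen2 [391.4 263.6]
burr [471.5 382.2]
cradV1 [ 429.3 -223.9]
cradV2 [ 356.9 -214.9]
cradc [ 392.2 -224. ]
sauc [ 444.2 -337.6]
crateNearL [ 392.9 -390.9]
crateNearR [ 393.6 -505.1]
yellow [737.2 -90.1]
slab corner [342.7 -41.7]
slabL [605.2 143.5]
board edge [680.3  55.2]
```

```bash
cat >> h.py <<'E'
def phi(s=None):
    s=s or env.state(); M=R.from_euler('xyz',s['tcp_rot']).as_matrix(); return np.arctan2(M[1,2],M[0,2])
def rel(p,ph=None):
    s=env.state(); M=R.from_euler('xyz',s['tcp_rot']).as_matrix()
    d=M.T@(np.array(p,float)-s['eef_pos'])
    print('pos',s['eef_pos'].round(1),'phi',np.degrees(phi(s)).round(1),'t',round(s['t'],2),'q',s['joints'].round(2))
    print('tilt',M[:,0].round(4))
    print('tool delta',d.round(1))
    if ph is not None:
        a=(np.degrees(phi(s))-ph+90)%180-90; print('wx turn (mod 180) rad',np.radians(a).round(3))
        print('wx turn full',np.radians((np.degrees(phi(s))-ph+180)%360-180).round(3))
E
python3 - <<'E'
from h import *
rel((340,270,350),-90)
E
```

```text
pos [150.8 606.4 239.2] phi 76.0 t 0.15 q [ 1.22  0.49  1.56 -0.    1.09 -0.11]
tilt [-2.e-04 -8.e-04 -1.e+00]
tool delta [-110.6 -264.8 -280.9]
wx turn (mod 180) rad -0.244
wx turn full 2.898
```

Run:
```python
from h import *
rel((420,110,350),0)
```

```text
pos [150.8 606.4 239.2] phi 76.0 t 0.15 q [ 1.22  0.49  1.56 -0.    1.09 -0.11]
tilt [-2.e-04 -8.e-04 -1.e+00]
tool delta [-110.5 -381.  -416.8]
wx turn (mod 180) rad 1.327
wx turn full 1.327
```

Emit:
step_arm([
  [-14,-40,-44,0,0,0],
  [-14,-40,-44,0,0,0],
  [-14,-40,-44,0,0,0],
  [-14,-40,-44,0,0,0],
  [-14,-40,-44,0,0,0],
  [-14,-40,-44,0,0,0],
  [-14,-40,-44,0,0,0],
  [-14,-40,-44,0,0,0],
])

```text
t: 1.15
eef_pos: [379.8, 179.3, 352.4]
tcp_rot: [-3.122, 1.567, -1.788]
ft_force: [0.9, 0.6, 0.3]
opening: 1.0
```

Emit:
step_arm([
  [0,0,0,0.166,0,0],
  [0,0,0,0.166,0,0],
  [0,0,0,0.166,0,0],
  [0,0,0,0.166,0,0],
  [0,0,0,0.166,0,0],
  [0,0,0,0.166,0,0],
  [0,0,0,0.166,0,0],
  [0,0,0,0.166,0,0],
])

```text
t: 2.15
eef_pos: [381.3, 174.5, 352.7]
tcp_rot: [-1.679, 1.567, -1.723]
ft_force: [0.0, -0.7, 0.3]
opening: 0.999
```

Run:
```python
from h import *
rel((420,110,350),0)
```

```text
pos [381.3 174.5 352.7] phi -2.5 t 2.15 q [ 0.27  0.07  1.85 -0.    1.22  0.32]
tilt [-6.0e-04 -4.1e-03 -1.0e+00]
tool delta [  2.9 -62.7  41.5]
wx turn (mod 180) rad -0.044
wx turn full -0.044
```

Emit:
step_arm([
  [1,-21,14,-0.015,0,0],
  [1,-21,14,-0.015,0,0],
  [1,-21,14,-0.015,0,0],
  [0,0,0,0,0,0],
])

```text
t: 2.65
eef_pos: [421.8, 108.7, 349.5]
tcp_rot: [-1.934, 1.567, -1.934]
ft_force: [-0.1, -0.7, -0.0]
opening: 0.998
```

Run:
```python
from h import *
rel((420,110,350),0)
im=env.read_camera('wrist'); save('pics/c.png',im); save('pics/c2.png',cv2.resize(im[:240],None,fx=1.56,fy=1.56,interpolation=cv2.INTER_CUBIC))
s=env.state()
import pickle; pickle.dump((im,s),open('c.pkl','wb'))
```

```text
pos [421.8 108.7 349.5] phi -0.0 t 2.65 q [ 0.1   0.1   1.82 -0.    1.22  0.1 ]
tilt [-0.0015 -0.004  -1.    ]
tool delta [-0.5  1.3 -1.8]
wx turn (mod 180) rad -0.0
wx turn full -0.0
```

View pics/c.png

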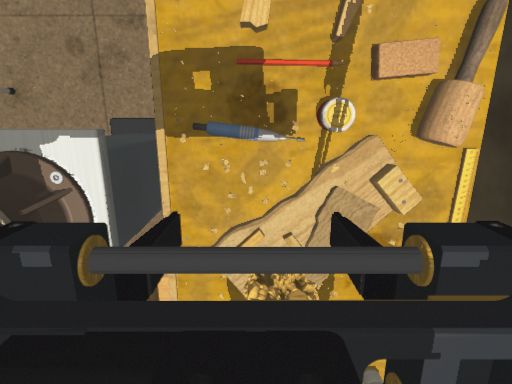

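View pics/c2.png

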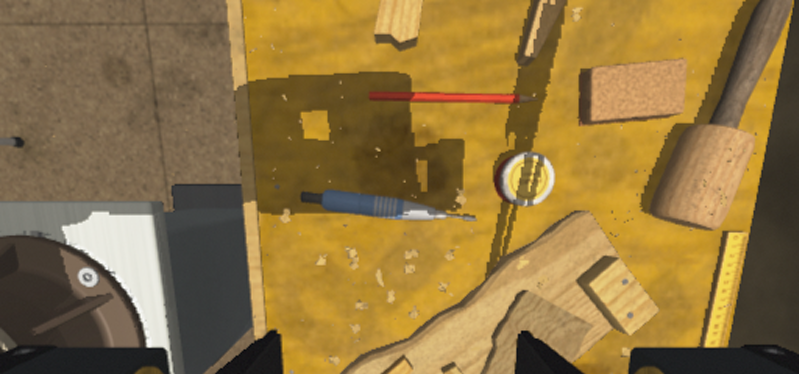

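Emit:
step_arm([
  [0,32,0,0,0,0],
  [0,32,0,0,0,0],
  [0,32,0,0,0,0],
  [0,32,0,0,0,0],
  [0,0,0,0,0,0],
])

```text
t: 3.32
eef_pos: [418.1, 243.9, 349.3]
tcp_rot: [-2.176, 1.567, -2.177]
ft_force: [-0.2, -0.5, -0.4]
opening: 0.998
```

Run:
```python
from h import *
rel((420,110,350),0)
im=env.read_camera('wrist'); save('pics/d2.png',cv2.resize(im[:240,120:400],None,fx=2.5,fy=2.5,interpolation=cv2.INTER_CUBIC))
s=env.state()
import pickle; pickle.dump((im,s),open('d.pkl','wb'))
C=cam('wrist',pickle.load(open('c.pkl','rb'))[1])
f=1/1.5625
for n,u,z in [('tin',(524,179),42),('tinl',(495,179),42),('tinr',(554,179),42),('hp',(366,204),10.5),('hp end',(301,197),10),('tip',(475,217),8)]:
  print(n,onz(C,(u[0]*f,u[1]*f),z).round(1))
```

```text
pos [418.1 243.9 349.3] phi -0.0 t 3.33 q [ 0.39  0.18  1.73 -0.    1.23  0.39]
tilt [-0.0022 -0.0032 -1.    ]
tool delta [  -0.3 -133.9    1.9]
wx turn (mod 180) rad -0.001
wx turn full -0.001
tin [543.4 183.5  42. ]
tinl [515.  183.5  42. ]
tinr [572.9 183.5  42. ]
hp [385.5 158.2  10.5]
hp end [316.5 165.4  10. ]
tip [502.5 144.4   8. ]
```

View pics/d2.png

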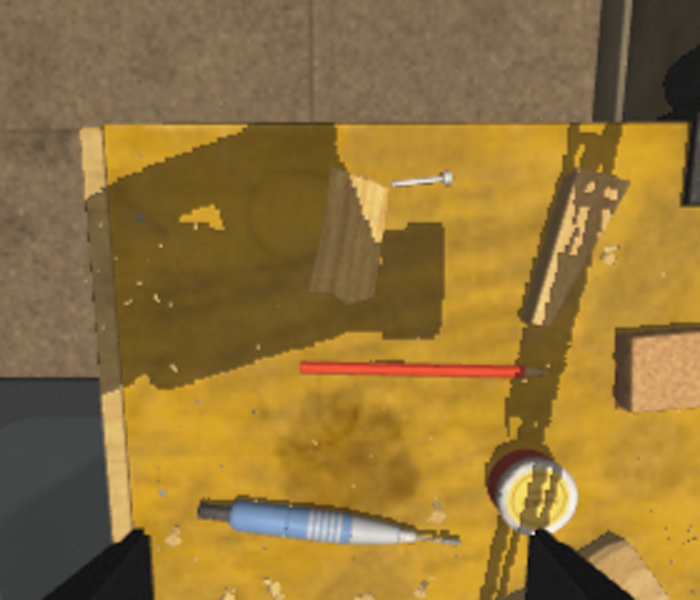

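Run:
```python
from h import *
import pickle
im,s=pickle.load(open('d.pkl','rb'))
a=cv2.convertScaleAbs(im[60:130,235:385],alpha=1.3,beta=20)
save('pics/d3.png',cv2.resize(a,None,fx=5.3,fy=5.3,interpolation=cv2.INTER_CUBIC))
```

```text
(no output)
```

View pics/d3.png

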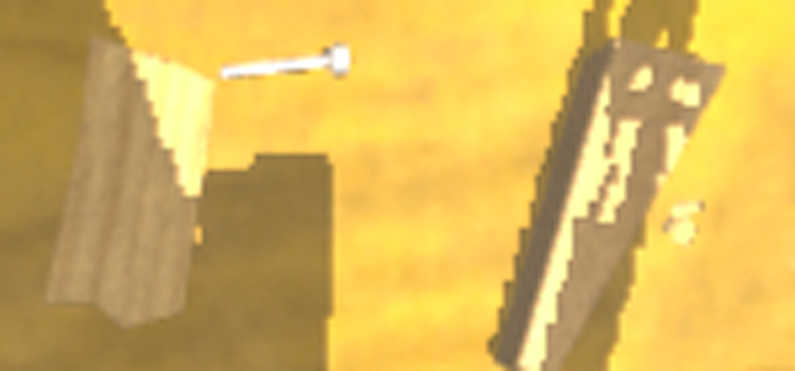

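Run:
```python
from h import *
import pickle
im,s=pickle.load(open('d.pkl','rb'));C=cam('wrist',s)
f=lambda x,y:(235+x/5.3,60+y/5.3)
for n,u,z in [('TL',(93,38),30),('TR',(213,80),30),('BR',(185,308),30),('bot',(128,327),30),('BL',(47,303),30),('C',(134,188),30),('wTL',(613,43),32),('wTR',(722,68),32),('wBL',(520,367),32),('wBR',(550,371),32),('burr',(222,72),4),('burrh',(345,60),4)]:
  print(n,onz(C,f(*u),z).round(1))
g=lambda x,y:(120+x/2.5,y/2.5)
for n,u,z in [('tin',(537,497),42),('hp end',(198,508),10),('bl st',(231,515),10),('tip',(459,540),8),('pen1',(300,368),4),('pen2',(548,373),4)]:print(n,onz(C,g(*u),z).round(1))
rel((422,345,100),-8)
```

```text
TL [413.1 387.   30. ]
TR [447.6 375.7  30. ]
BR [440.3 312.1  30. ]
bot [423.3 306.6  30. ]
BL [399.2 313.6  30. ]
C [425.  346.1  30. ]
wTL [561.2 385.1  32. ]
wTR [592.9 378.4  32. ]
wBL [540.7 294.9  32. ]
wBR [549.7 293.7  32. ]
burr [451.9 381.6   4. ]
burrh [489.1 385.    4. ]
tin [548.1 183.1  42. ]
hp end [317.5 166.   10. ]
bl st [340.8 160.8  10. ]
tip [503.9 141.3   8. ]
pen1 [390.9 264.    4. ]
pen2 [560.7 260.5   4. ]
pos [418.1 243.  349.3] phi -0.1 t 3.38 q [ 0.39  0.18  1.73 -0.    1.23  0.39]
tilt [-0.0022 -0.0034 -1.    ]
tool delta [249.  102.8   4.3]
wx turn (mod 180) rad 0.139
wx turn full 0.139
```

Emit:
step_arm([
  [38,20,1,0.028,0,0],
  [38,20,1,0.028,0,0],
  [38,20,1,0.028,0,0],
  [38,20,1,0.028,0,0],
  [38,20,1,0.028,0,0],
  [0,0,0,0,0,0],
])

```text
t: 4.12
eef_pos: [428.4, 341.6, 155.9]
tcp_rot: [-1.046, 1.567, -1.194]
ft_force: [-0.8, 0.1, 0.2]
opening: 0.998
```

Run:
```python
from h import *
rel((422,345,28),-8)
im=env.read_camera('wrist'); save('pics/e.png',cv2.resize(im[60:260,130:380],None,fx=3,fy=3,interpolation=cv2.INTER_CUBIC))
s=env.state()
import pickle; pickle.dump((im,s),open('e.pkl','wb'))
```

```text
pos [428.4 341.6 155.9] phi -8.5 t 4.12 q [ 0.55  0.49  1.84 -0.    0.82  0.71]
tilt [ 0.0012 -0.0031 -1.    ]
tool delta [127.9   2.8  -7.1]
wx turn (mod 180) rad -0.008
wx turn full -0.008
```

View pics/e.png

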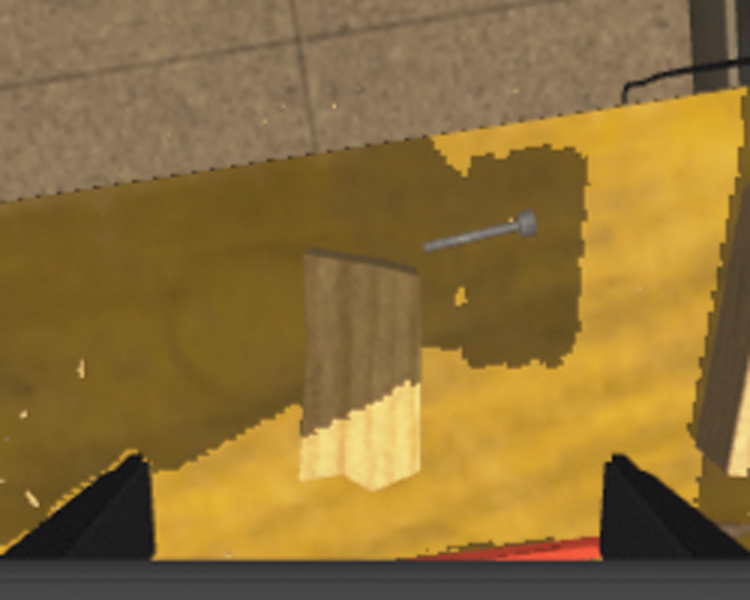

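Run:
```python
from h import *
import pickle
im,s=pickle.load(open('e.pkl','rb'));C=cam('wrist',s)
f=lambda x,y:(130+x/3,60+y/3)
for n,u,z in [('TL',(305,254),30),('TR',(420,271),30),('BR',(420,470),30),('bot',(372,490),30),('BL',(300,480),30),('C',(361,372),30)]:
  print(n,onz(C,f(*u),z).round(1))
p=onz(C,f(361,372),30)
rel((p[0],p[1]-3,28.5),-8.5)
```

```text
TL [413.4 388.5  30. ]
TR [448.6 377.9  30. ]
BR [439.6 311.9  30. ]
bot [422.5 307.2  30. ]
BL [399.1 314.4  30. ]
C [425.1 348.2  30. ]
pos [428.9 341.4 157.4] phi -8.5 t 4.17 q [ 0.55  0.48  1.84 -0.    0.82  0.7 ]
tilt [ 0.0031 -0.002  -1.    ]
tool delta [128.9   3.3  -4.8]
wx turn (mod 180) rad 0.0
wx turn full 0.0
```

Emit:
step_arm([
  [26,1,-1,0,0,0],
  [26,1,-1,0,0,0],
  [26,1,-1,0,0,0],
  [26,0,-1,0,0,0],
  [12,0,-1,0,0,0],
  [6,0,0,0,0,0],
  [4,0,0,0,0,0],
])

```text
t: 5.05
eef_pos: [430.5, 343.1, 41.5]
tcp_rot: [0.503, 1.551, 0.355]
ft_force: [0.9, -0.2, -0.1]
opening: 0.998
```

Run:
```python
from h import *
rel((425,345,28.5),-8.5)
```

```text
pos [430.5 343.1  41.5] phi -8.5 t 5.05 q [ 0.55  0.66  1.92 -0.01  0.54  0.71]
tilt [ 0.0185  0.0069 -0.9998]
tool delta [12.9  0.9 -6. ]
wx turn (mod 180) rad -0.0
wx turn full -0.0
```

```bash
cat >> h.py <<'E'
_rel=rel
def rel(p,ph=None):
    _rel(p,ph); M=R.from_euler('xyz',env.state()['tcp_rot']).as_matrix()
    w=np.cross(M[:,0],[0,0,-1]); print('tilt fix wx,wy,wz',(M.T@w).round(4))
E
python3 - <<'E'
from h import *
rel((425,345,28.5),-8.5)
E
```

```text
pos [430.5 343.1  41.5] phi -8.5 t 5.05 q [ 0.55  0.66  1.92 -0.01  0.54  0.71]
tilt [ 0.0185  0.0069 -0.9998]
tool delta [12.9  0.9 -6. ]
wx turn (mod 180) rad -0.0
wx turn full -0.0
tilt fix wx,wy,wz [-0.      0.0173 -0.0095]
```

Emit:
step_arm([
  [5,0,-3,0,0.009,-0.005],
  [5,1,-3,0,0.009,-0.005],
  [3,0,0,0,0,0],
  [0,0,0,0,0,0],
])

```text
t: 5.55
eef_pos: [424.8, 345.5, 28.6]
tcp_rot: [-2.901, 1.57, -3.049]
ft_force: [0.2, 0.3, -0.2]
opening: 0.998
```

Emit:
step_arm([
  [0,0,0,0,0,0],
  [0,0,0,0,0,0],
  [0,0,0,0,0,0],
  [0,0,0,0,0,0],
], grip=30)

```text
t: 6.05
eef_pos: [425.0, 345.6, 28.8]
tcp_rot: [3.091, 1.57, 2.943]
ft_force: [0.3, -0.3, 0.5]
opening: 0.636
```

Emit:
step_arm([
  [0,0,0,0,0,0],
  [0,0,0,0,0,0],
  [0,0,0,0,0,0],
  [0,0,0,0,0,0],
])

```text
t: 6.55
eef_pos: [425.0, 345.6, 28.9]
tcp_rot: [3.094, 1.57, 2.946]
ft_force: [0.7, 0.3, 0.5]
opening: 0.414
```

Emit:
step_arm([
  [-10,0,0,0,0,0],
  [-30,0,0,0,0,0],
  [-40,0,0,0,0,0],
  [-40,-20,0,0,0,0],
  [-40,-30,0,0,0,0],
  [-40,-30,0,0,0,0],
])

```text
t: 7.3
eef_pos: [412.0, 265.2, 235.2]
tcp_rot: [-2.498, 1.567, -2.644]
ft_force: [-0.0, -0.2, -0.8]
opening: 0.415
```

Run:
```python
from h import *
rel((430,60,230),-90)
print(env.state()['ft_force'],env.state()['opening'])
```

```text
pos [412.  265.2 235.2] phi -8.3 t 7.3 q [ 0.44  0.31  1.88 -0.    0.95  0.58]
tilt [-0.0037 -0.002  -1.    ]
tool delta [   5.5 -200.4   47.5]
wx turn (mod 180) rad 1.425
wx turn full 1.425
tilt fix wx,wy,wz [-0.     -0.0033  0.0025]
[-0.00239673 -0.17091703 -0.82128941] 0.41480635332179466
```

Emit:
step_arm([
  [0,-40,4,0.1,0,0],
  [0,-40,6,0.15,0,0],
  [0,-40,12,0.17,0,0],
  [0,-35,20,0.17,0,0],
  [0,-20,25,0.17,0,0],
  [0,-10,20,0.17,0,0],
  [0,0,20,0.17,0,0],
  [0,0,10,0.17,0,0],
])

```text
t: 8.3
eef_pos: [418.0, 13.5, 244.0]
tcp_rot: [1.505, 1.562, 0.048]
ft_force: [0.4, -0.1, -0.1]
opening: 0.412
```

Run:
```python
from h import *
rel((405,-120,240),-90)
```

```text
pos [418.   13.5 244. ] phi -83.5 t 8.3 q [-0.13  0.19  2.03  0.    0.91  1.33]
tilt [ 9.e-03  4.e-04 -1.e+00]
tool delta [  3.9 -28.2 131.1]
wx turn (mod 180) rad 0.114
wx turn full 0.114
tilt fix wx,wy,wz [ 0.      0.0006 -0.009 ]
```

Emit:
step_arm([
  [0,-8,40,0.04,0,-0.005],
  [0,-8,45,0.04,0,-0.004],
  [0,-8,45,0.03,0,0],
  [-10,-12,45,0,0,0],
  [-10,-14,45,0,0,0],
  [-10,-14,45,0,0,0],
  [-10,-14,40,0,0,0],
  [-10,-10,25,0,0,0],
])

```text
t: 9.3
eef_pos: [325.2, -318.9, 295.3]
tcp_rot: [-2.16, 1.541, 2.554]
ft_force: [-0.0, 1.0, -0.2]
opening: 0.316
```

Emit:
step_arm([
  [0,0,0,0,0,0],
])

```text
t: 9.43
eef_pos: [324.6, -320.0, 296.2]
tcp_rot: [-2.141, 1.542, 2.571]
ft_force: [0.3, 0.1, -1.0]
opening: 0.315
```

Run:
```python
from h import *
rel((350,-330,300),-90)
im=env.read_camera('wrist'); save('pics/f.png',cv2.resize(im[:260],None,fx=1.56,fy=1.56,interpolation=cv2.INTER_CUBIC))
s=env.state()
import pickle; pickle.dump((im,s),open('f.pkl','wb'))
```

```text
pos [ 324.6 -320.   296.2] phi -90.0 t 9.43 q [-0.92  0.2   1.86 -0.01  1.11  0.66]
tilt [-0.0243  0.0156 -0.9996]
tool delta [-4.6 25.3  9.9]
wx turn (mod 180) rad -0.0
wx turn full -0.0
tilt fix wx,wy,wz [ 0.     -0.0156  0.0243]
```

View pics/f.png

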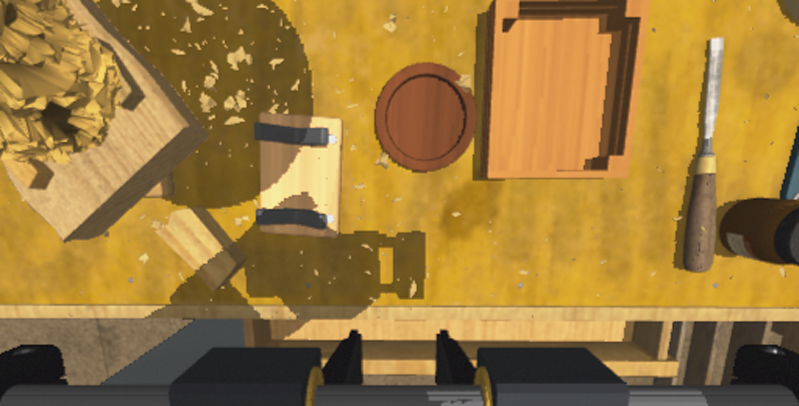

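Run:
```python
from h import *
import pickle
im,s=pickle.load(open('f.pkl','rb'));C=cam('wrist',s)
f=lambda x,y:(x/1.56,y/1.56)
for n,u,z in [('b1',(160,215),30),('b2',(195,207),30),('b3',(245,262),30),('b4',(222,290),30),('edge',(200,305),0),
 ('crNL',(488,180),42),('crNR',(628,180),42),('crFR',(650,0),42),('crL',(492,0),42),
 ('sau',(426,117),14),('cradNL',(258,232),10),('cradNR',(335,236),10),('cradFR',(341,118),10),('cradFL',(262,113),10),
 ('V1a',(258,214),44),('V1b',(328,220),44),('V2a',(256,131),44),('V2b',(330,135),44)]:
  print(n,onz(C,f(*u),z).round(1))
cv2.imwrite('pics/f2.png',cv2.cvtColor(cv2.resize(cv2.convertScaleAbs(im[60:200,90:240],alpha=1.3,beta=20),None,fx=4.2,fy=4.2,interpolation=cv2.INTER_CUBIC),cv2.COLOR_RGB2BGR))
T=cam('top')
for u in [(290,230),(300,222),(330,195)]: print([onz(T,u,z).round() for z in (100,250,350)])
```

```text
b1 [359.8 -95.6  30. ]
b2 [ 367.1 -128.9   30. ]
b3 [ 316.3 -170.1   30. ]
b4 [ 289.  -145.5   30. ]
edge [ 265.  -107.8    0. ]
crNL [ 391.2 -391.8   42. ]
crNR [ 391.3 -511.4   42. ]
crFR [ 526.4 -509.9   42. ]
crL [ 527.1 -387.7   42. ]
sau [ 445.2 -338.7   14. ]
cradNL [ 342.  -178.1   10. ]
cradNR [ 338.4 -252.7   10. ]
cradFR [ 445.  -262.2   10. ]
cradFL [ 449.3 -190.7   10. ]
V1a [ 362.1 -190.8   44. ]
V1b [ 357.  -252.5   44. ]
V2a [ 431.  -194.9   44. ]
V2b [ 427.7 -257.2   44. ]
[array([ 412., -133.,  100.]), array([ 395., -116.,  250.]), array([ 383., -105.,  350.])]
[array([ 437., -170.,  100.]), array([ 416., -149.,  250.]), array([ 403., -135.,  350.])]
[array([ 522., -285.,  100.]), array([ 491., -250.,  250.]), array([ 471., -227.,  350.])]
```

View pics/f2.png

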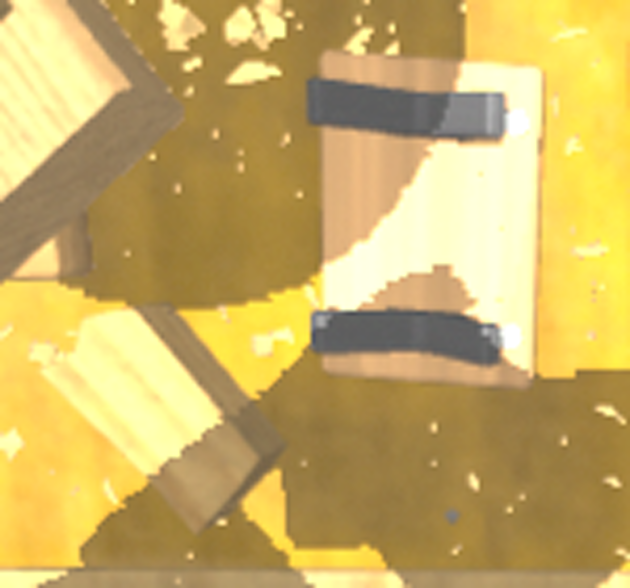

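Run:
```python
from h import *
import pickle
im,s=pickle.load(open('f.pkl','rb'));C=cam('wrist',s)
f=lambda x,y:(90+x/4.2,60+y/4.2)
P=[]
for zz in (30,41):
  P=[onz(C,f(*u),zz)[:2].round(1) for u in [(130,308),(252,455),(205,530),(45,365)]]
  print(P,[np.linalg.norm(P[i]-P[(i+1)%4]).round(1) for i in range(4)], np.mean(P,0))
  print(np.degrees(np.arctan2(*(P[1]-P[0])[::-1])),np.degrees(np.arctan2(*(P[2]-P[3])[::-1])))
```

```text
[array([ 366.2, -123. ]), array([ 315.7, -159.6]), array([ 288.5, -140.1]), array([346.9, -91.1])] [np.float64(62.4), np.float64(33.5), np.float64(76.2), np.float64(37.3)] [ 329.325 -128.45 ]
-144.06718516551814 -140.00196816196285
[array([ 367. , -128.3]), array([ 317.9, -164. ]), array([ 291.4, -145. ]), array([348.2, -97.3])] [np.float64(60.7), np.float64(32.6), np.float64(74.2), np.float64(36.3)] [ 331.125 -133.65 ]
-143.9795656701505 -139.97683852460287
```

Run:
```python
import numpy as np
from scipy.optimize import least_squares
D=[(.4915,1.5595,150.8,606.3,239.2),(.10,1.82,421.8,108.7,349.5),(.18,1.73,418.1,243.5,349.3),(.483,1.84,428.9,341.4,157.4),(.66,1.92,430.5,343.1,41.5),(.31,1.88,412,265.2,235.2),(.19,2.03,418,13.5,244),(.2,1.86,324.6,-320,296.2)]
D=np.array(D);R=np.sqrt(D[:,2]**2+D[:,3]**2-66**2)
def f(p):
    a,h,L1,L2=p; q2,q3=D[:,0],D[:,1]
    return np.r_[a+L1*np.sin(q2)+L2*np.sin(q2+q3)-R, h+L1*np.cos(q2)+L2*np.cos(q2+q3)-D[:,4]]
r=least_squares(f,[0,100,500,500]);print(r.x,r.fun.round(1))
a,h,L1,L2=r.x
for z in (28,45,100,200):
  for rr in (340,356,380,400,420):
    Rr=np.sqrt(rr**2-66**2)-a; Z=z-h; d2=Rr**2+Z**2; c=(d2-L1**2-L2**2)/(2*L1*L2)
    if abs(c)>1: print(z,rr,'no');continue
    q3=np.arccos(c); q2=np.arctan2(Rr,Z)-np.arctan2(L2*np.sin(q3),L1+L2*np.cos(q3)); print(z,rr,q2.round(2),q3.round(2),(np.pi-q2-q3).round(2))
```

```text
[ -3.92553881 -62.17489663 554.86647355 399.02205994] [-9.4 -4.1 -7.6  0.9  2.2  4.8  5.7  7.5  3.5  3.9  1.7 -0.8 -3.1 -0.5
 -2.5 -2.1]
28 340 0.51 2.46 0.17
28 356 0.52 2.42 0.2
28 380 0.53 2.37 0.24
28 400 0.55 2.32 0.28
28 420 0.56 2.27 0.31
45 340 0.46 2.45 0.22
45 356 0.47 2.41 0.25
45 380 0.49 2.35 0.29
45 400 0.51 2.31 0.33
45 420 0.52 2.26 0.36
100 340 0.32 2.4 0.42
100 356 0.34 2.36 0.44
100 380 0.37 2.31 0.47
100 400 0.39 2.26 0.49
100 420 0.41 2.21 0.52
200 340 0.11 2.27 0.76
200 356 0.14 2.24 0.77
200 380 0.18 2.19 0.78
200 400 0.21 2.14 0.79
200 420 0.24 2.1 0.8
```

Emit:
step_arm([
  [20,4,-35,-0.13,-0.008,0.012],
  [20,4,-35,-0.13,-0.008,0.012],
  [20,0,-35,-0.13,0,0],
  [20,0,-30,-0.13,0,0],
  [20,0,-20,-0.13,0,0],
], grip=75)

```text
t: 10.1
eef_pos: [295.4, -160.2, 194.5]
tcp_rot: [1.612, 1.566, 0.715]
ft_force: [-0.6, -0.2, -1.0]
opening: 0.766
```

Run:
```python
from h import *
rel((331,-128,150),-52)
```

```text
pos [ 295.4 -160.2  194.5] phi -51.4 t 10.1 q [-0.7   0.15  2.26  0.01  0.73  0.19]
tilt [ 0.0035  0.003  -1.    ]
tool delta [44.7 47.7 -2.9]
wx turn (mod 180) rad 0.01
wx turn full 0.01
tilt fix wx,wy,wz [ 0.     -0.0002 -0.0046]
```

Emit:
step_arm([
  [14,16,-1,0.005,0,0],
  [15,16,-1,0.005,0,0],
  [15,15,-1,0,0,0],
  [0,0,0,0,0,0],
])

```text
t: 10.6
eef_pos: [328.8, -121.2, 149.1]
tcp_rot: [2.273, 1.566, 1.374]
ft_force: [-0.7, 0.4, -0.2]
opening: 0.789
```

Run:
```python
from h import *
rel((331,-128,30),-52)
im=env.read_camera('wrist'); save('pics/g.png',cv2.resize(im[40:260,110:400],None,fx=2.7,fy=2.7,interpolation=cv2.INTER_CUBIC))
s=env.state()
import pickle; pickle.dump((im,s),open('g.pkl','wb'))
```

```text
pos [ 328.8 -121.2  149.1] phi -51.5 t 10.6 q [-0.55  0.27  2.29  0.01  0.58  0.35]
tilt [ 0.001   0.0052 -1.    ]
tool delta [119.   -3.    7.1]
wx turn (mod 180) rad 0.008
wx turn full 0.008
tilt fix wx,wy,wz [ 0.     -0.0034 -0.004 ]
```

View pics/g.png

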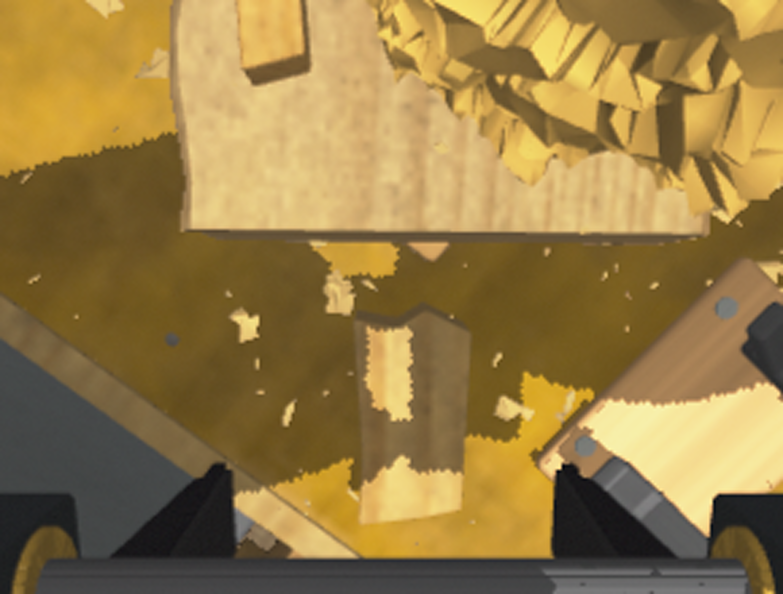

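Run:
```python
from h import *
import pickle
im,s=pickle.load(open('g.pkl','rb'));C=cam('wrist',s)
f=lambda x,y:(110+x/2.7,40+y/2.7)
M=R.from_euler('xyz',s['tcp_rot']).as_matrix()
for n,u,z in [('TL',(355,320),30),('ap',(422,306),30),('TR',(470,330),30),('BR',(463,508),30),('BL',(361,522),30),('c',(413,415),30),('V',(600,470),44),('basecorner',(543,465),10),('V end',(560,490),44)]:
  p=onz(C,f(*u),z); print(n,p.round(1),(M.T@(p-s['eef_pos'])).round(1))
```

```text
TL [345.8 -90.7  30. ] [119.7  32.1 -13.2]
ap [ 363.9 -105.8   30. ] [119.6  36.9   9.9]
TR [ 367.8 -124.    30. ] [119.5  28.6  26.5]
BR [ 315.9 -163.9   30. ] [119.3 -36.8  25.5]
BL [ 288.4 -138.1   30. ] [119.3 -42.4 -11.8]
c [ 331.9 -127.6   30. ] [119.5  -1.7   7. ]
V [ 359.2 -187.3   44. ] [105.2 -17.5  70.7]
basecorner [ 344.  -183.1   10. ] [139.2 -26.9  58.1]
V end [ 345.2 -181.4   44. ] [105.2 -24.7  57.4]
```

Emit:
step_arm([
  [25,1,3,0,-0.003,-0.004],
  [25,1,3,0,0,0],
  [25,1,1,0,0,0],
  [20,0,0,0,0,0],
  [10,0,0,0,0,0],
  [5,0,0,0,0,0],
], grip=66)

```text
t: 11.4
eef_pos: [336.0, -126.3, 40.8]
tcp_rot: [0.355, 1.563, -0.544]
ft_force: [-0.3, -0.0, -0.2]
opening: 0.695
```

Run:
```python
from h import *
rel((334,-125,28.5),-51.7); print(env.state()['opening'])
```

```text
pos [ 336.  -126.3   40.8] phi -51.5 t 11.4 q [-0.54  0.55  2.38  0.    0.21  0.35]
tilt [ 0.0069 -0.0041 -1.    ]
tool delta [12.3 -0.8 -2.3]
wx turn (mod 180) rad 0.003
wx turn full 0.003
tilt fix wx,wy,wz [ 0.      0.0075 -0.0028]
0.6950997359910572
```

Emit:
step_arm([
  [6,-1,-2,0,0.007,-0.003],
  [6,0,0,0,0,0],
  [1,0,0,0,0,0],
])

```text
t: 11.78
eef_pos: [334.2, -125.6, 27.9]
tcp_rot: [0.103, 1.569, -0.796]
ft_force: [-0.6, -0.3, 0.0]
opening: 0.695
```

Emit:
step_arm([
  [0,0,0,0,0,0],
  [0,0,0,0,0,0],
  [0,0,0,0,0,0],
  [0,0,0,0,0,0],
  [0,0,0,0,0,0],
], grip=0)

```text
t: 12.4
eef_pos: [334.3, -125.6, 28.3]
tcp_rot: [0.176, 1.568, -0.723]
ft_force: [0.4, -0.5, 0.0]
opening: 0.414
```

Emit:
step_arm([
  [-10,0,0,0,0,0],
  [-20,0,0,0,0,0],
  [-30,0,0,0,0,0],
  [-30,0,0,0,0,0],
])

```text
t: 12.9
eef_pos: [333.2, -124.9, 121.1]
tcp_rot: [-2.633, 1.568, 2.751]
ft_force: [0.5, 0.8, -0.8]
opening: 0.419
```

Run:
```python
from h import *
rel((345,-230,160),0); print(env.state()['opening'])
```

```text
pos [ 333.2 -124.9  121.1] phi -51.5 t 12.9 q [-0.54  0.34  2.31 -0.    0.49  0.36]
tilt [-2.2e-03  9.0e-04 -1.0e+00]
tool delta [-39.  -56.2  89.5]
wx turn (mod 180) rad -0.899
wx turn full -0.899
tilt fix wx,wy,wz [-0.     -0.0021  0.0012]
0.4185141209864491
```

Emit:
step_arm([
  [-10,-10,20,-0.18,0,0],
  [-10,-20,20,-0.18,0,0],
  [-10,-25,15,-0.18,0,0],
  [-10,-30,10,-0.18,0,0],
  [0,-30,5,-0.18,0,0],
  [0,-35,0,0,0,0],
  [0,-35,0,0,0,0],
])

```text
t: 13.78
eef_pos: [340.8, -339.7, 170.6]
tcp_rot: [-0.856, 1.566, -0.821]
ft_force: [0.6, -0.7, 0.2]
opening: 0.415
```

Run:
```python
from h import *
rel((437,-450,160),0); print(env.state()['opening'])
```

```text
pos [ 340.8 -339.7  170.6] phi 2.0 t 13.78 q [-0.92  0.38  1.98  0.    0.77 -0.96]
tilt [ 0.0031 -0.0033 -1.    ]
tool delta [  11.3 -113.5   92.3]
wx turn (mod 180) rad 0.035
wx turn full 0.035
tilt fix wx,wy,wz [0.     0.003  0.0034]
0.4147215096907054
```

Emit:
step_arm([
  [0,-37,31,0.012,0.001,0.001],
  [0,-37,31,0.012,0.001,0.001],
  [5,-36,31,0.012,0.001,0.001],
  [10,0,0,0,0,0],
  [0,0,0,0,0,0],
])

```text
t: 14.4
eef_pos: [436.7, -451.4, 158.9]
tcp_rot: [2.731, 1.57, 2.726]
ft_force: [-0.1, 0.1, -0.9]
opening: 0.416
```

Run:
```python
from h import *
rel((437,-447,50),0)
im=env.read_camera('wrist'); save('pics/i.png',cv2.resize(im[40:260,110:400],None,fx=2.7,fy=2.7,interpolation=cv2.INTER_CUBIC))
s=env.state()
import pickle; pickle.dump((im,s),open('i.pkl','wb'))
```

```text
pos [ 436.7 -451.4  158.9] phi -0.3 t 14.4 q [-0.91  0.58  1.63 -0.    0.93 -0.9 ]
tilt [-5.e-04  2.e-04 -1.e+00]
tool delta [108.9   4.4   0.3]
wx turn (mod 180) rad -0.005
wx turn full -0.005
tilt fix wx,wy,wz [ 0.     -0.0005 -0.0002]
```

View pics/i.png

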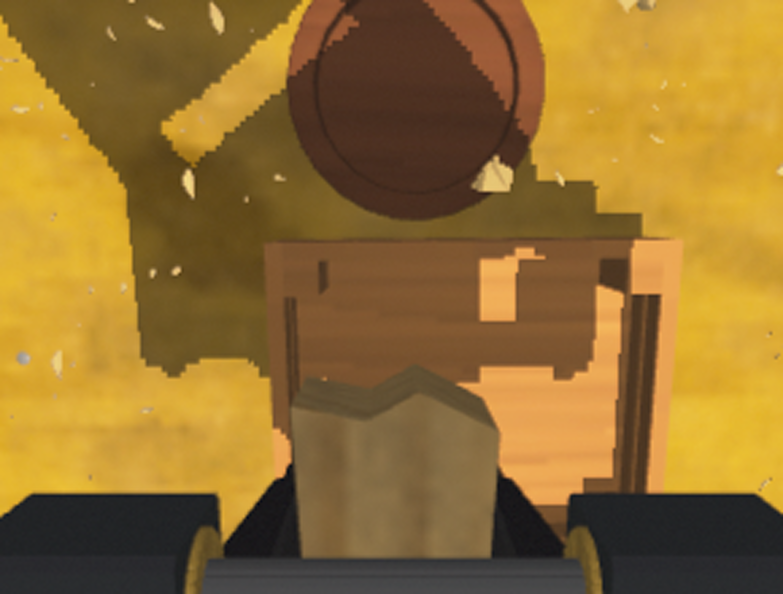

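Run:
```python
from h import *
import pickle
im,s=pickle.load(open('i.pkl','rb'));C=cam('wrist',s)
f=lambda x,y:(110+x/2.7,40+y/2.7)
for n,u,z in [('L',(267,241),42),('R',(683,240),42),('Rb',(660,494),42),('Lb',(280,460),42),('saucer',(416,82),14),('sR',(545,82),14),('sL',(288,82),14),('sb',(416,219),14)]:
  p=onz(C,f(*u),z); print(n,p.round(1))
```

```text
L [ 395.1 -392.5   42. ]
R [ 534.  -392.9   42. ]
Rb [ 533.3 -482.8   42. ]
Lb [ 396.3 -469.1   42. ]
saucer [ 445.6 -338.8   14. ]
sR [ 491.  -339.1   14. ]
sL [ 400.5 -338.6   14. ]
sb [ 445.7 -385.7   14. ]
```

Emit:
step_arm([
  [25,1,2,0,0,0],
  [25,1,2,0,0,0],
  [25,0,0,0,0,0],
  [15,0,0,0,0,0],
  [10,0,0,0,0,0],
  [5,0,0,0,0,0],
])

```text
t: 15.2
eef_pos: [440.1, -447.9, 58.2]
tcp_rot: [-0.939, 1.564, -0.943]
ft_force: [-1.0, -0.4, -0.7]
opening: 0.416
```

Run:
```python
from h import *
rel((441,-449,50),0)
```

```text
pos [ 440.1 -447.9   58.2] phi -0.2 t 15.2 q [-0.9   0.71  1.71 -0.    0.72 -0.89]
tilt [ 0.0038 -0.0052 -1.    ]
tool delta [ 8.2 -1.   0.8]
wx turn (mod 180) rad -0.004
wx turn full -0.004
tilt fix wx,wy,wz [0.     0.0038 0.0052]
```

Emit:
step_arm([
  [9,-1,1,0,0.003,0.005],
  [2,0,0,0,0,0],
])

```text
t: 15.45
eef_pos: [441.4, -449.4, 47.2]
tcp_rot: [-0.484, 1.569, -0.488]
ft_force: [0.5, -0.3, 0.3]
opening: 0.418
```

Emit:
step_arm([
  [0,0,0,0,0,0],
  [0,0,0,0,0,0],
  [0,0,0,0,0,0],
], grip=51)

```text
t: 15.82
eef_pos: [441.5, -449.7, 47.6]
tcp_rot: [-0.628, 1.569, -0.632]
ft_force: [1.0, -0.4, 0.1]
opening: 0.535
```

Emit:
step_arm([
  [-20,0,0,0,0,0],
  [-30,0,0,0,0,0],
  [-40,0,0,0,0,0],
  [-40,0,0,0,0,0],
  [0,0,0,0,0,0],
])

```text
t: 16.45
eef_pos: [441.2, -449.5, 181.7]
tcp_rot: [-0.586, 1.569, -0.591]
ft_force: [0.6, -0.2, -0.7]
opening: 0.537
```

Run:
```python
from h import *
rel((340,-330,300),0)
im=env.read_camera('wrist'); save('pics/j.png',im[:260])
```

```text
pos [ 441.2 -449.5  181.7] phi -0.3 t 16.45 q [-0.9   0.56  1.61  0.    0.97 -0.9 ]
tilt [ 0.0015 -0.001  -1.    ]
tool delta [-118.6  118.9 -101.6]
wx turn (mod 180) rad -0.005
wx turn full -0.005
tilt fix wx,wy,wz [-0.      0.0015  0.001 ]
```

View pics/j.png

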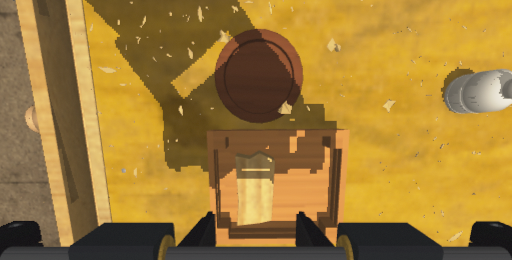

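Emit:
step_arm([
  [-40,36,-27,0,0,0],
  [-40,36,-27,0,0,0],
  [-40,36,-27,0,0,0],
  [-40,36,-27,0,0,0],
  [-5,40,10,0,0,0],
  [-5,40,10,0,0,0],
  [-5,40,10,0,0,0],
  [0,40,10,0,0,0],
])

```text
t: 17.5
eef_pos: [370.3, -137.4, 351.8]
tcp_rot: [2.258, 1.554, 2.248]
ft_force: [0.9, 0.4, 0.0]
opening: 0.539
```

Emit:
step_arm([
  [0,40,10,0,0,0],
  [0,40,10,0,0,0],
  [0,40,10,0,0,0],
  [0,40,10,0,0,0],
  [0,40,10,0,0,0],
])

```text
t: 18.12
eef_pos: [422.2, 69.0, 348.8]
tcp_rot: [2.488, 1.547, 2.477]
ft_force: [-0.3, -0.7, 0.2]
opening: 0.537
```

Run:
```python
from h import *
rel((561,338,170),-20)
```

```text
pos [422.2  69.  348.8] phi -0.6 t 18.12 q [-0.    0.1   1.83  0.02  1.23  0.  ]
tilt [-0.0188  0.0148 -0.9997]
tool delta [180.1 267.8 139.3]
wx turn (mod 180) rad 0.339
wx turn full 0.339
tilt fix wx,wy,wz [-0.     -0.019  -0.0146]
```

Emit:
step_arm([
  [15,40,20,0,-0.01,-0.007],
  [20,40,20,0,-0.01,-0.007],
  [25,40,20,0,0,0],
  [25,40,20,0,0,0],
  [25,40,20,0.08,0,0],
  [25,35,24,0.08,0,0],
  [25,30,26,0.09,0,0],
  [15,0,0,0.09,0,0],
], grip=70)

```text
t: 19.12
eef_pos: [583.0, 337.2, 156.6]
tcp_rot: [-2.336, 1.56, -2.693]
ft_force: [-0.3, -0.1, 0.4]
opening: 0.737
```

Run:
```python
from h import *
rel((561,338,150),-20)
```

```text
pos [583.  337.2 156.6] phi -20.5 t 19.12 q [ 0.43  0.65  1.51 -0.    1.    0.78]
tilt [-0.0101 -0.0048 -0.9999]
tool delta [  6.8  -6.9 -20.8]
wx turn (mod 180) rad -0.008
wx turn full -0.008
tilt fix wx,wy,wz [ 0.     -0.0077  0.0081]
```

Emit:
step_arm([
  [0,-4,-11,0,-0.007,0.008],
  [0,-3,-10,0,0,0],
  [0,0,0,0,0,0],
])

```text
t: 19.5
eef_pos: [557.7, 337.4, 154.2]
tcp_rot: [-2.461, 1.566, -2.814]
ft_force: [0.4, 0.6, -1.1]
opening: 0.736
```

Run:
```python
from h import *
rel((561,338,30),-20)
im=env.read_camera('wrist'); save('pics/k.png',cv2.resize(im[40:260,110:400],None,fx=2.7,fy=2.7,interpolation=cv2.INTER_CUBIC))
s=env.state()
import pickle; pickle.dump((im,s),open('k.pkl','wb'))
```

```text
pos [557.7 337.4 154.2] phi -20.2 t 19.5 q [0.44 0.62 1.57 0.   0.96 0.8 ]
tilt [-0.0049 -0.0016 -1.    ]
tool delta [124.2   2.1   3.4]
wx turn (mod 180) rad -0.004
wx turn full -0.004
tilt fix wx,wy,wz [ 0.     -0.004   0.0032]
```

View pics/k.png

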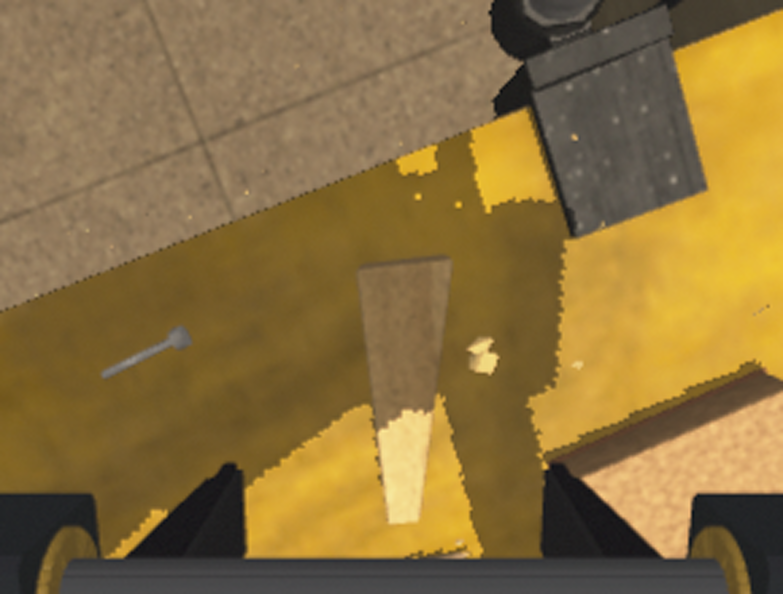

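Run:
```python
from h import *
import pickle
im,s=pickle.load(open('k.pkl','rb'));C=cam('wrist',s)
f=lambda x,y:(110+x/2.7,40+y/2.7)
M=R.from_euler('xyz',s['tcp_rot']).as_matrix()
for n,u,z in [('TL',(359,270),32),('TR',(451,258),32),('BR',(418,522),32),('BL',(388,522),32),('c',(404,393),32),('clamp',(575,237),40),('pole',(560,10),40),('sand',(548,455),28)]:
  p=onz(C,f(*u),z); print(n,p.round(1),(M.T@(p-s['eef_pos'])).round(1))
```

```text
TL [563.6 387.4  32. ] [122.3  49.1 -11.8]
TR [594.5 380.3  32. ] [122.2  53.2  19.7]
BR [551.2 293.3  32. ] [122.5 -43.5   9.2]
BL [540.7 297.2  32. ] [122.6 -43.5  -2. ]
c [563.2 341.4  32. ] [122.4   5.8   3.8]
clamp [634.6 373.2  40. ] [114.1  60.4  59.8]
pole [650.3 440.2  40. ] [113.9 128.6  51.2]
sand [604.8 300.1  28. ] [126.3 -18.5  57.1]
```

Emit:
step_arm([
  [25,1,2,0,-0.004,0.003],
  [25,1,2,0,0,0],
  [25,1,0,0,0,0],
  [20,1,0,0,0,0],
  [12,0,0,0,0,0],
  [6,0,0,0,0,0],
], grip=48)

```text
t: 20.3
eef_pos: [566.6, 340.4, 43.7]
tcp_rot: [0.762, 1.559, 0.411]
ft_force: [-0.2, 0.5, 0.6]
opening: 0.504
```

Run:
```python
from h import *
rel((562.6,340,28.5),-20.2); print(env.state()['opening'])
```

```text
pos [566.6 340.4  43.7] phi -20.1 t 20.3 q [ 0.44  0.76  1.63 -0.    0.74  0.79]
tilt [ 0.0104  0.0045 -0.9999]
tool delta [15.2 -1.9 -3.7]
wx turn (mod 180) rad 0.001
wx turn full 0.001
tilt fix wx,wy,wz [-0.      0.0082 -0.0078]
0.5044120578653939
```

Emit:
step_arm([
  [8,-1,-2,0,0.008,-0.008],
  [6,-1,-2,0,0,0],
  [1,0,0,0,0,0],
])

```text
t: 20.68
eef_pos: [562.3, 340.1, 28.5]
tcp_rot: [0.195, 1.57, -0.156]
ft_force: [0.3, 0.5, -0.1]
opening: 0.504
```

Emit:
step_arm([
  [0,0,0,0,0,0],
  [0,0,0,0,0,0],
  [0,0,0,0,0,0],
  [0,0,0,0,0,0],
  [0,0,0,0,0,0],
], grip=0)

```text
t: 21.3
eef_pos: [562.6, 340.3, 29.4]
tcp_rot: [0.649, 1.569, 0.298]
ft_force: [-1.0, -0.6, -0.6]
opening: 0.26
```

Emit:
step_arm([
  [-8,0,0,0,0,0],
  [-15,0,0,0,0,0],
  [-25,0,0,0,0,0],
  [-30,0,0,0,0,0],
  [-35,0,0,0,0,0],
])

```text
t: 21.92
eef_pos: [561.8, 339.8, 147.0]
tcp_rot: [-2.106, 1.57, -2.457]
ft_force: [0.2, 0.6, -0.0]
opening: 0.256
```

Run:
```python
from h import *
rel((415,60,345),0); print(env.state()['opening'])
im=env.read_camera('wrist'); save('pics/l.png',im[100:260])
```

```text
pos [561.8 339.8 147. ] phi -20.1 t 21.93 q [ 0.44  0.63  1.57 -0.    0.94  0.8 ]
tilt [-8.e-04 -6.e-04 -1.e+00]
tool delta [-197.7 -313.4  -41.6]
wx turn (mod 180) rad -0.351
wx turn full -0.351
tilt fix wx,wy,wz [-0.     -0.0005  0.0009]
0.2563439105289938
```

View pics/l.png

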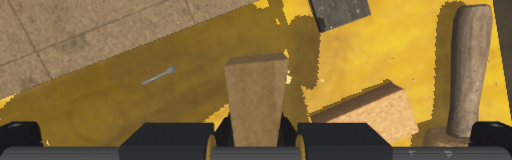

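Emit:
step_arm([
  [-25,-30,-5,0,0,0],
  [-25,-36,-5,0,0,0],
  [-25,-40,-6,0,0,0],
  [-25,-40,-6,-0.05,0,0],
  [-25,-40,-8,-0.1,0,0],
  [-25,-40,-14,-0.1,0,0],
  [-20,-40,-18,-0.1,0,0],
  [-10,-38,-18,0,0,0],
])

```text
t: 22.98
eef_pos: [405.0, 55.6, 343.1]
tcp_rot: [0.219, 1.553, 0.233]
ft_force: [-0.1, 0.3, -0.2]
opening: 0.256
```

Run:
```python
from h import *
rel((375,-140,350),0); print(env.state()['opening'])
```

```text
pos [405.   55.6 343.1] phi 0.8 t 22.98 q [-0.03  0.06  1.89  0.01  1.17 -0.04]
tilt [ 0.0178  0.0042 -0.9998]
tool delta [  -8.2 -195.1  -32.7]
wx turn (mod 180) rad 0.014
wx turn full 0.014
tilt fix wx,wy,wz [-0.      0.0178 -0.004 ]
0.25606617900548395
```

Emit:
step_arm([
  [-2,-36,-2,0,0.009,-0.002],
  [-2,-38,-4,0,0.009,-0.002],
  [0,-40,-7,0,0,0],
  [0,-40,-9,0,0,0],
  [0,-40,-10,0,0,0],
  [0,-40,-8,0,0,0],
  [5,-40,0,0,0,0],
  [15,-40,10,0,0,0],
])

```text
t: 23.98
eef_pos: [373.9, -267.8, 337.3]
tcp_rot: [-0.492, 1.553, -0.478]
ft_force: [1.5, 0.2, -0.8]
opening: 0.257
```

Run:
```python
from h import *
rel((495,-452,160),0); print(env.state()['opening'])
```

```text
pos [ 373.9 -267.8  337.3] phi 0.8 t 23.98 q [-0.77  0.15  1.81  0.01  1.17 -0.78]
tilt [ 0.0154 -0.008  -0.9998]
tool delta [ 180.7 -184.4  115.7]
wx turn (mod 180) rad 0.014
wx turn full 0.014
tilt fix wx,wy,wz [0.     0.0153 0.0082]
0.2568315228040809
```

Emit:
step_arm([
  [25,-36,10,0.007,0.008,0.004],
  [25,-36,10,0.007,0.007,0.004],
  [25,-36,12,0,0,0],
  [25,-30,14,0,0,0],
])

```text
t: 24.48
eef_pos: [421.6, -411.6, 240.4]
tcp_rot: [-0.822, 1.563, -0.824]
ft_force: [0.4, 0.0, -1.4]
opening: 0.259
```

Run:
```python
from h import *
rel((495,-452,160),0); print(env.state()['opening'])
im=env.read_camera('scene'); save('pics/m.png',im)
im=env.read_camera('top'); save('pics/m2.png',im)
```

```text
pos [ 421.6 -411.6  240.4] phi -0.1 t 24.48 q [-0.89  0.44  1.65  0.    1.04 -0.88]
tilt [ 0.0052 -0.0057 -1.    ]
tool delta [ 81.  -39.8  73. ]
wx turn (mod 180) rad -0.002
wx turn full -0.002
tilt fix wx,wy,wz [0.     0.0053 0.0056]
0.25919664492333105
```

View pics/m.png

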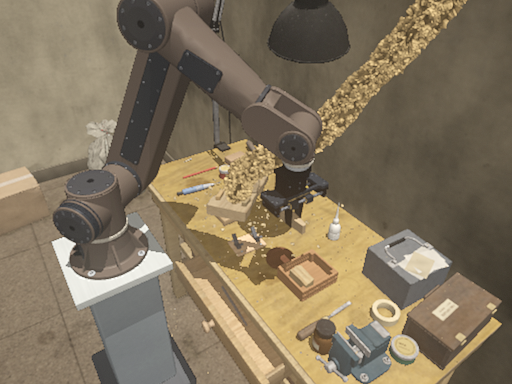

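View pics/m2.png

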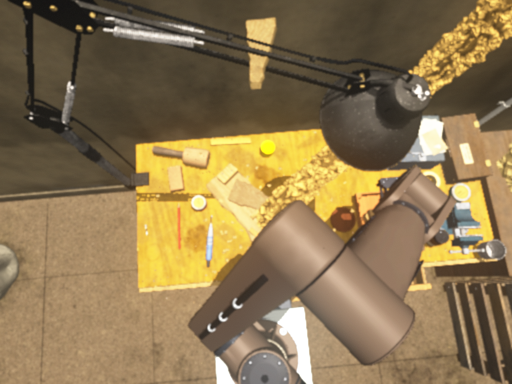

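Run:
```python
from h import *
T=cam('top');S=cam('scene')
print('wrist',tri(T,(425,190),S,(290,128)))
print('elbow',tri(T,(345,310),S,(150,15)))
print('lamp now',tri(T,(370,125),S,(309,45)), 'top', tri(T,(410,95),S,(313,3)))
print('lamp before',tri(T,(365,150),S,(288,45)))
a=cv2.imread('pics/a_top.png');b=cv2.imread('pics/m2.png')
cv2.imwrite('pics/m3.png',np.hstack([a[60:220,290:460],b[60:220,290:460]]).repeat(2,0).repeat(2,1))
```

```text
wrist (array([ 415.9835015 , -403.78153321,  511.82361025]), np.float64(32.051390890512394))
elbow (array([ 197.4146174 , -137.21212144,  729.28387227]), np.float64(6.849692740498204))
lamp now (array([ 554.36894434, -264.4475357 ,  643.28967659]), np.float64(6.705874117215498)) top (array([ 546.64971812, -292.30687531,  754.54439014]), np.float64(23.115826142427363))
lamp before (array([ 500.57243984, -244.79930184,  646.10941855]), np.float64(7.641125233919944))
```

View pics/m3.png

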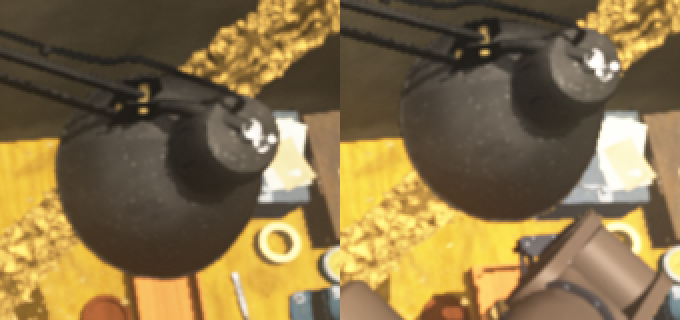

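Emit:
step_arm([
  [25,-14,24,0,0.005,0.005],
  [25,-13,24,0,0,0],
  [20,-13,24,0,0,0],
  [5,0,0,0,0,0],
  [0,0,0,0,0,0],
])

```text
t: 25.2
eef_pos: [494.6, -451.3, 167.7]
tcp_rot: [-0.997, 1.569, -1.0]
ft_force: [-0.6, 0.8, -0.3]
opening: 0.255
```

Run:
```python
from h import *
rel((495,-452,50),0)
im=env.read_camera('wrist'); save('pics/n.png',cv2.resize(im[40:260,110:400],None,fx=2.7,fy=2.7,interpolation=cv2.INTER_CUBIC))
s=env.state()
import pickle; pickle.dump((im,s),open('n.pkl','wb'))
```

```text
pos [ 494.6 -451.3  167.7] phi -0.2 t 25.2 q [-0.84  0.62  1.52 -0.    1.   -0.84]
tilt [ 8.0e-04 -1.2e-03 -1.0e+00]
tool delta [117.7  -0.5   0.3]
wx turn (mod 180) rad -0.003
wx turn full -0.003
tilt fix wx,wy,wz [-0.      0.0008  0.0012]
```

View pics/n.png

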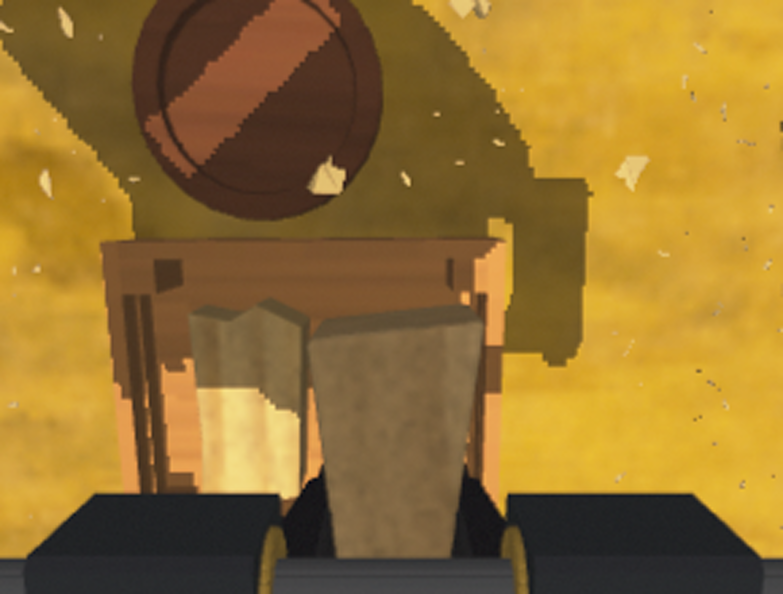

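Run:
```python
from h import *
import pickle
im,s=pickle.load(open('n.pkl','rb'));C=cam('wrist',s)
f=lambda x,y:(110+x/2.7,40+y/2.7)
for n,u,z in [('bTR',(307,330),36),('bBR',(300,495),36),('bTL',(190,315),36),('cR',(505,241),42),('cL',(102,241),42),('inR',(487,300),42)]:
  print(n,onz(C,f(*u),z).round(1))
```

```text
bTR [ 463.7 -424.4   36. ]
bBR [ 459.2 -487.8   36. ]
bTL [ 421.7 -418.9   36. ]
cR [ 533.5 -392.9   42. ]
cL [ 394.7 -392.5   42. ]
inR [ 527.9 -413.2   42. ]
```

Emit:
step_arm([
  [25,-1,1,0,0,0],
  [25,-1,0,0,0,0],
  [25,0,0,0,0,0],
  [18,0,0,0,0,0],
  [10,0,0,0,0,0],
  [8,0,0,0,0,0],
])

```text
t: 26.0
eef_pos: [495.5, -454.6, 62.9]
tcp_rot: [-0.859, 1.558, -0.863]
ft_force: [0.7, -0.5, -0.1]
opening: 0.257
```

Run:
```python
from h import *
rel((496,-453,48),0)
```

```text
pos [ 495.5 -454.6   62.9] phi -0.2 t 26.0 q [-0.84  0.75  1.59 -0.    0.79 -0.84]
tilt [ 0.0084 -0.0098 -0.9999]
tool delta [14.9  1.7  0.4]
wx turn (mod 180) rad -0.004
wx turn full -0.004
tilt fix wx,wy,wz [-0.      0.0084  0.0098]
```

Emit:
step_arm([
  [7,1,0,0,0.008,0.01],
  [6,1,0,0,0,0],
  [2,0,0,0,0,0],
])

```text
t: 26.38
eef_pos: [495.8, -452.7, 47.5]
tcp_rot: [0.484, 1.57, 0.48]
ft_force: [-0.1, -0.3, -1.5]
opening: 0.256
```

Emit:
step_arm([
  [0,0,0,0,0,0],
  [0,0,0,0,0,0],
  [0,0,0,0,0,0],
], grip=33)

```text
t: 26.75
eef_pos: [496.0, -452.9, 48.1]
tcp_rot: [-0.369, 1.57, -0.373]
ft_force: [-1.1, -0.1, -0.4]
opening: 0.344
```

Emit:
step_arm([
  [-15,0,0,0,0,0],
  [-30,0,0,0,0,0],
  [-40,0,0,0,0,0],
  [-40,0,0,0,0,0],
  [0,0,0,0,0,0],
])

```text
t: 27.38
eef_pos: [496.1, -453.1, 181.7]
tcp_rot: [-0.711, 1.567, -0.714]
ft_force: [0.3, -0.3, -1.0]
opening: 0.345
```

Run:
```python
from h import *
rel((330,-290,240),0)
im=env.read_camera('wrist'); save('pics/o.png',cv2.resize(im[40:260,110:400],None,fx=2.,fy=2.))
```

```text
pos [ 496.1 -453.1  181.7] phi -0.2 t 27.38 q [-0.84  0.61  1.5   0.    1.03 -0.84]
tilt [ 0.0032 -0.0028 -1.    ]
tool delta [ -59.3  162.4 -166.5]
wx turn (mod 180) rad -0.003
wx turn full -0.003
tilt fix wx,wy,wz [0.     0.0032 0.0028]
```

View pics/o.png

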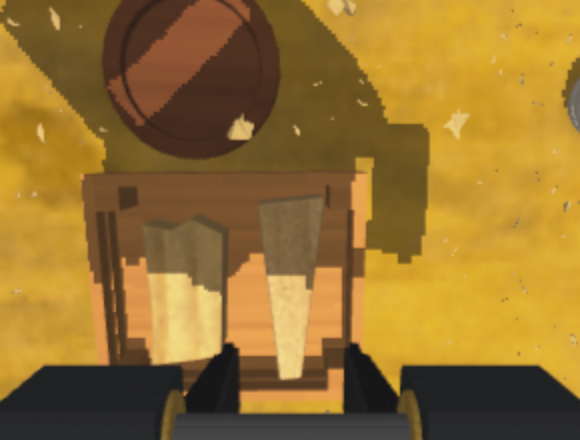

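Emit:
step_arm([
  [-10,32,-33,0,0.003,0.003],
  [-10,33,-33,0,0,0],
  [-10,33,-33,0,0,0],
  [-10,33,-33,0,0,0],
  [-10,33,-30,0,0,0],
  [0,36,0,0,0,0],
  [0,36,6,0,0,0],
  [0,36,8,0,0,0],
], grip=85)

```text
t: 28.42
eef_pos: [340.3, -171.0, 227.1]
tcp_rot: [2.302, 1.557, 2.294]
ft_force: [0.2, -0.7, 0.4]
opening: 0.897
```

Run:
```python
from h import *
rel((385,-80,260),0)
```

```text
pos [ 340.3 -171.   227.1] phi -0.5 t 28.43 q [-0.64  0.16  2.12  0.    0.87 -0.64]
tilt [-0.0092  0.0104 -0.9999]
tool delta [-32.4  91.7  43.6]
wx turn (mod 180) rad -0.008
wx turn full -0.008
tilt fix wx,wy,wz [ 0.     -0.0092 -0.0103]
```

Emit:
step_arm([
  [-8,38,8,0,-0.005,-0.005],
  [-8,40,14,0,-0.005,-0.005],
  [-8,42,18,0,0,0],
  [-5,45,18,0,0,0],
  [0,45,20,0,0,0],
  [5,40,26,0,0,0],
  [15,40,30,0,0,0],
  [20,35,30,0,0,0],
], grip=76)

```text
t: 29.42
eef_pos: [507.4, 164.7, 213.7]
tcp_rot: [2.779, 1.566, 2.77]
ft_force: [0.2, -0.7, 0.8]
opening: 0.803
```

Run:
```python
from h import *
rel((546,182,150),0)
```

```text
pos [507.4 164.7 213.7] phi -0.5 t 29.43 q [0.19 0.39 1.81 0.   0.94 0.2 ]
tilt [-0.0043  0.0017 -1.    ]
tool delta [63.5 17.6 38.7]
wx turn (mod 180) rad -0.009
wx turn full -0.009
tilt fix wx,wy,wz [-0.     -0.0043 -0.0016]
```

Emit:
step_arm([
  [30,8,19,-0.008,-0.004,-0.002],
  [25,8,18,0,0,0],
  [5,1,1,0,0,0],
  [0,0,0,0,0,0],
])

```text
t: 29.92
eef_pos: [544.8, 184.2, 147.5]
tcp_rot: [-2.9, 1.563, -2.897]
ft_force: [-0.4, 0.0, 0.0]
opening: 0.802
```

Run:
```python
from h import *
rel((546,182,150),0)
im=env.read_camera('wrist'); save('pics/p.png',cv2.resize(im[40:260,110:400],None,fx=2.7,fy=2.7,interpolation=cv2.INTER_CUBIC))
s=env.state()
import pickle; pickle.dump((im,s),open('p.pkl','wb'))
```

```text
pos [544.8 184.2 147.5] phi 0.2 t 29.93 q [ 0.21  0.53  1.78 -0.    0.84  0.21]
tilt [-0.0076 -0.0019 -1.    ]
tool delta [-2.5 -2.2  1.1]
wx turn (mod 180) rad 0.003
wx turn full 0.003
tilt fix wx,wy,wz [ 0.     -0.0076  0.0019]
```

View pics/p.png

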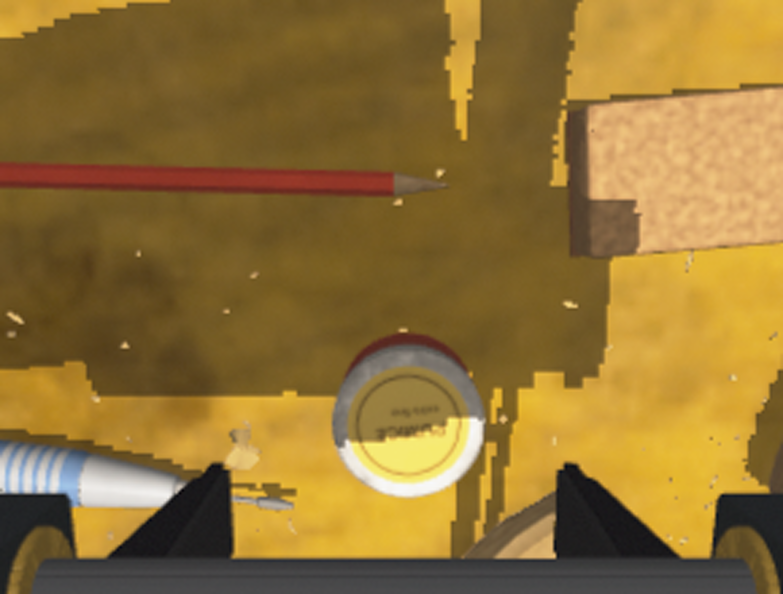

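Run:
```python
from h import *
import pickle
im,s=pickle.load(open('p.pkl','rb'));C=cam('wrist',s)
f=lambda x,y:(110+x/2.7,40+y/2.7)
M=R.from_euler('xyz',s['tcp_rot']).as_matrix()
for n,u,z in [('tin',(408,421),42),('l',(333,421),42),('r',(484,421),42),('hptip',(295,506),5),('slab',(540,500),50)]:
  p=onz(C,f(*u),z); print(n,p.round(1),(M.T@(p-s['eef_pos'])).round(1))
p=onz(C,f(408,421),42)
rel((p[0],p[1],41),0)
```

```text
tin [549.2 184.   42. ] [105.8   0.    5. ]
l [523.9 183.9  42. ] [106.   -0.  -20.3]
r [574.8 184.1  42. ] [1.056e+02 1.000e-01 3.060e+01]
hptip [505.  138.7   5. ] [143.2 -45.1 -39.1]
slab [593.5 159.   50. ] [ 97.6 -25.1  49.2]
pos [544.9 184.1 147.9] phi 0.2 t 29.98 q [ 0.21  0.53  1.77 -0.    0.84  0.21]
tilt [-0.007  -0.0018 -1.    ]
tool delta [106.8   0.    5. ]
wx turn (mod 180) rad 0.003
wx turn full 0.003
tilt fix wx,wy,wz [ 0.     -0.007   0.0017]
```

Run:
```python
from h import *
import pickle
im,s=pickle.load(open('c.pkl','rb'));C=cam('wrist',s);T=cam('top')
print(tri(T,(207.5,185.7),C,(377.6,135.7)))
print(tri(T,(130+430/4,132+155/4),C,(655/1.5625,300/1.5625)))
print(tri(T,(130+400/4,132+125/4),C,(617/1.5625,258/1.5625)))
```

```text
(array([613.40892582, 148.31937747,  30.24570392]), np.float64(7.8111089611049875))
(array([670.40198639,  46.46861877,  43.79003195]), np.float64(44.833475048593456))
(array([ 765.86214546,   65.57670501, -206.36285974]), np.float64(1.283209481589795))
```

Emit:
step_arm([
  [25,0,3,0,-0.006,0.002],
  [25,0,2,0,0,0],
  [25,0,0,0,0,0],
  [12,0,0,0,0,0],
  [8,0,0,0,0,0],
])

```text
t: 30.6
eef_pos: [550.6, 183.0, 57.1]
tcp_rot: [0.257, 1.562, 0.258]
ft_force: [0.3, -0.4, 0.3]
opening: 0.802
```

Run:
```python
from h import *
rel((549,184,41),0)
```

```text
pos [550.6 183.   57.1] phi 0.1 t 30.6 q [0.21 0.66 1.83 0.   0.64 0.21]
tilt [ 0.0082  0.0022 -1.    ]
tool delta [16.1  0.9 -1.7]
wx turn (mod 180) rad 0.001
wx turn full 0.001
tilt fix wx,wy,wz [-0.      0.0082 -0.0022]
```

Emit:
step_arm([
  [8,1,-1,0,0.008,-0.002],
  [6,0,-1,0,0,0],
  [1,0,0,0,0,0],
])

```text
t: 30.98
eef_pos: [548.9, 184.2, 42.4]
tcp_rot: [0.253, 1.57, 0.254]
ft_force: [0.2, -0.1, 0.7]
opening: 0.797
```

Emit:
step_arm([
  [0,0,0,0,0,0],
  [0,0,0,0,0,0],
  [0,0,0,0,0,0],
  [0,0,0,0,0,0],
  [0,0,0,0,0,0],
], grip=0)

```text
t: 31.6
eef_pos: [549.2, 184.3, 43.0]
tcp_rot: [0.243, 1.569, 0.245]
ft_force: [-0.2, -0.2, -1.2]
opening: 0.541
```

Run:
```python
from h import *
rel((549,184,41),0); print(env.state()['opening']*95)
```

```text
pos [549.2 184.3  43. ] phi 0.1 t 31.6 q [0.21 0.69 1.84 0.   0.61 0.21]
tilt [ 2.e-03  5.e-04 -1.e+00]
tool delta [ 2.  -0.3 -0.2]
wx turn (mod 180) rad 0.001
wx turn full 0.001
tilt fix wx,wy,wz [ 0.      0.002  -0.0005]
51.386393819560325
```

Emit:
step_arm([
  [-10,0,0,0,0.002,0],
  [-20,0,0,0,0,0],
  [-30,0,0,0,0,0],
  [-35,-10,-10,0,0,0],
  [-35,-20,-20,0,0,0],
  [-30,-30,-28,0,0,0],
  [-30,-35,-30,0,0,0],
  [-25,-35,-30,0,0,0],
])

```text
t: 32.6
eef_pos: [428.5, 52.0, 266.9]
tcp_rot: [-3.041, 1.571, -3.036]
ft_force: [1.0, -0.6, -1.1]
opening: 0.539
```

Run:
```python
from h import *
rel((390,-60,265),0); print(env.state()['opening']*95)
```

```text
pos [428.5  52.  266.9] phi 0.3 t 32.6 q [-0.03  0.18  1.97 -0.    0.99 -0.04]
tilt [-1.e-04 -0.e+00 -1.e+00]
tool delta [   1.9 -111.9  -39. ]
wx turn (mod 180) rad 0.005
wx turn full 0.005
tilt fix wx,wy,wz [ 0.     -0.0001  0.    ]
51.20448320346577
```

Emit:
step_arm([
  [0,-38,-12,0,0,0],
  [0,-38,-13,0,0,0],
  [0,-38,-14,0,0,0],
  [3,-38,-14,0,0,0],
  [4,-36,-13,0,0,0],
  [4,-36,-13,0,0,0],
  [4,-36,-10,0,0,0],
  [4,-36,-4,0,0,0],
])

```text
t: 33.6
eef_pos: [330.9, -252.7, 255.7]
tcp_rot: [-0.377, 1.558, -0.371]
ft_force: [0.4, 0.4, -1.7]
opening: 0.538
```

Run:
```python
from h import *
rel((446,-339,150),0); print(env.state()['opening']*95)
```

```text
pos [ 330.9 -252.7  255.7] phi 0.3 t 33.6 q [-0.81  0.17  2.02  0.01  0.94 -0.82]
tilt [ 0.0119 -0.0046 -0.9999]
tool delta [107.5 -86.4 113.3]
wx turn (mod 180) rad 0.006
wx turn full 0.006
tilt fix wx,wy,wz [0.     0.0119 0.0047]
51.074622820023556
```

Emit:
step_arm([
  [25,-18,24,0.003,0.006,0.003],
  [25,-18,24,0.003,0.006,0.002],
  [25,-18,24,0,0,0],
  [25,-18,22,0,0,0],
  [6,-10,15,0,0,0],
  [0,0,0,0,0,0],
])

```text
t: 34.35
eef_pos: [442.6, -340.4, 150.7]
tcp_rot: [-0.816, 1.567, -0.821]
ft_force: [-0.1, 0.4, -0.8]
opening: 0.537
```

Run:
```python
from h import *
rel((445.5,-338.5,51),0); print(env.state()['opening']*95)
im=env.read_camera('wrist'); save('pics/q.png',im[:260])
```

```text
pos [ 442.6 -340.4  150.7] phi -0.3 t 34.35 q [-0.77  0.5   1.82 -0.    0.81 -0.77]
tilt [ 0.0025 -0.0027 -1.    ]
tool delta [99.7  2.2  2.7]
wx turn (mod 180) rad -0.005
wx turn full -0.005
tilt fix wx,wy,wz [0.     0.0025 0.0027]
51.046143323917036
```

View pics/q.png

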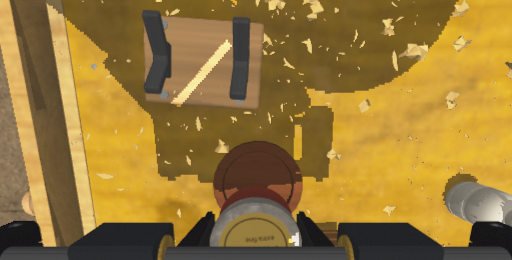

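Emit:
step_arm([
  [25,1,1,0,0.002,0.002],
  [25,1,1,0,0,0],
  [20,0,1,0,0,0],
  [12,0,0,0,0,0],
  [5,0,0,0,0,0],
  [0,0,0,0,0,0],
])

```text
t: 35.15
eef_pos: [443.5, -336.9, 67.2]
tcp_rot: [-0.799, 1.565, -0.805]
ft_force: [0.2, 0.4, -0.7]
opening: 0.536
```

Run:
```python
from h import *
rel((445.5,-338.5,50),0); print(env.state()['opening']*95,env.state()['ft_force'])
```

```text
pos [ 443.5 -336.9   67.2] phi -0.3 t 35.15 q [-0.77  0.63  1.88 -0.    0.62 -0.76]
tilt [ 0.004  -0.0041 -1.    ]
tool delta [17.3 -1.5  1.9]
wx turn (mod 180) rad -0.005
wx turn full -0.005
tilt fix wx,wy,wz [-0.      0.004   0.0041]
50.89593900651849 [ 0.18598364  0.36953756 -0.70646552]
```

Emit:
step_arm([
  [8,-1,1,0,0.004,0.004],
  [5,-1,1,0,0,0],
  [2,0,0,0,0,0],
  [0,0,0,0,0,0],
])

```text
t: 35.65
eef_pos: [446.0, -339.5, 52.4]
tcp_rot: [-0.813, 1.569, -0.818]
ft_force: [0.6, 0.4, -0.5]
opening: 0.537
```

Run:
```python
from h import *
rel((445.5,-338.5,49.5),0); print(env.state()['opening']*95,env.state()['ft_force'])
```

```text
pos [ 446.  -339.5   52.4] phi -0.3 t 35.65 q [-0.77  0.66  1.88 -0.    0.6  -0.76]
tilt [ 0.001  -0.0011 -1.    ]
tool delta [ 2.9  1.  -0.5]
wx turn (mod 180) rad -0.005
wx turn full -0.005
tilt fix wx,wy,wz [-0.      0.001   0.0011]
51.05396101668133 [ 0.63077176  0.39222964 -0.53330001]
```

Emit:
step_arm([
  [2,0.5,0,0,0,0],
  [1,0,0,0,0,0],
])

```text
t: 35.9
eef_pos: [446.1, -339.0, 49.4]
tcp_rot: [-0.808, 1.569, -0.813]
ft_force: [-0.1, 0.2, -0.4]
opening: 0.537
```

Emit:
step_arm([
  [0,0,0,0,0,0],
  [0,0,0,0,0,0],
  [0,0,0,0,0,0],
  [0,0,0,0,0,0],
], grip=68)

```text
t: 36.4
eef_pos: [446.2, -339.2, 49.7]
tcp_rot: [-0.8, 1.568, -0.805]
ft_force: [0.7, -0.2, -0.5]
opening: 0.711
```

Emit:
step_arm([
  [-15,0,0,0,0,0],
  [-30,0,0,0,0,0],
  [-35,0,0,0,0,0],
  [-35,0,0,0,0,0],
  [-10,0,0,0,0,0],
])

```text
t: 37.02
eef_pos: [445.8, -338.8, 181.6]
tcp_rot: [-0.785, 1.568, -0.79]
ft_force: [-0.3, -0.0, -1.3]
opening: 0.714
```

Run:
```python
from h import *
rel((330,-255,230),0)
im=env.read_camera('wrist'); save('pics/r.png',im[:260])
s=env.state()
import pickle; pickle.dump((im,s),open('r.pkl','wb'))
save('pics/r2.png',cv2.resize(im[0:130,120:300],None,fx=4.4,fy=4.4,interpolation=cv2.INTER_CUBIC))
```

```text
pos [ 445.8 -338.8  181.6] phi -0.3 t 37.02 q [-0.77  0.47  1.79 -0.    0.89 -0.76]
tilt [ 0.0021 -0.0021 -1.    ]
tool delta [ -48.8   83.  -116.2]
wx turn (mod 180) rad -0.005
wx turn full -0.005
tilt fix wx,wy,wz [-0.      0.0021  0.0021]
```

View pics/r.png

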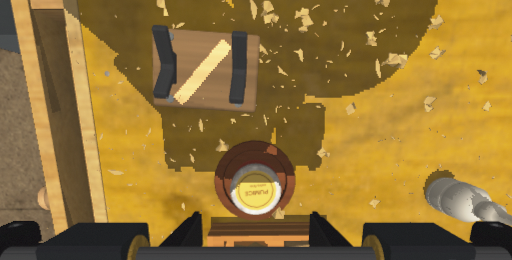

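View pics/r2.png

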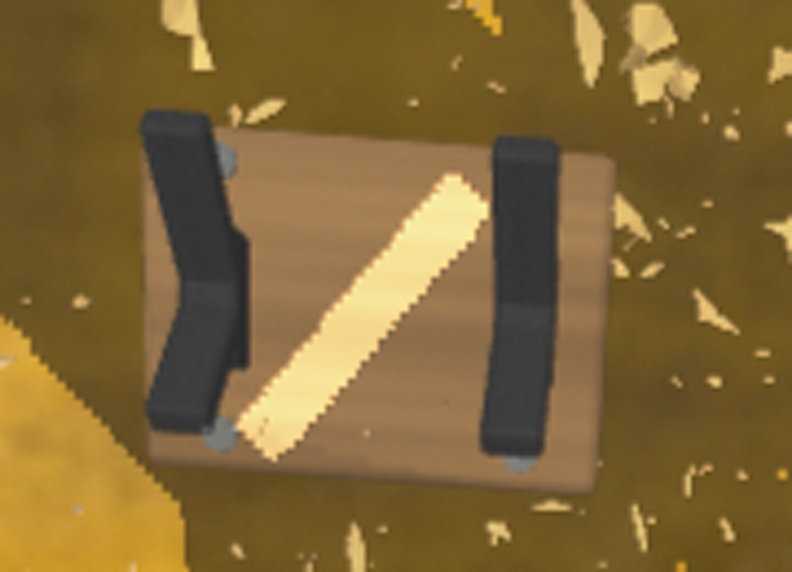

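Run:
```python
from h import *
import pickle
im,s=pickle.load(open('r.pkl','rb'));C=cam('wrist',s)
f=lambda x,y:(120+x/4.4,y/4.4)
P={}
for n,u,z in [('bTL',(147,122),10),('bTR',(614,158),10),('bBR',(594,490),10),('bBL',(150,462),10),('V1t',(178,118),44),('V1b',(180,420),44),('V2t',(526,148),44),('V2b',(514,447),44),('V1bot',(213,295),18),('V2bot',(525,310),18)]:
  P[n]=onz(C,f(*u),z); print(n,P[n].round(1))
b=np.mean([P[k] for k in('bTL','bTR','bBR','bBL')],0);print('base c',b)
v1=(P['V1t']+P['V1b'])/2;v2=(P['V2t']+P['V2b'])/2;print('V c',(v1+v2)/2,'ang',np.degrees(np.arctan2(*(v2-v1)[1::-1])),np.linalg.norm(v2-v1))
for a,c in (('bTL','bTR'),('bBL','bBR')): d=P[c]-P[a];print(np.degrees(np.arctan2(d[1],d[0])),np.linalg.norm(d))
rel((400,156,150),0)
```

```text
bTL [ 344.6 -181.6   10. ]
bTR [ 451.  -189.6   10. ]
bBR [ 446. -263.   10.]
bBL [ 338.6 -255.9   10. ]
V1t [ 361.8 -190.6   44. ]
V1b [ 357.3 -248.9   44. ]
V2t [ 432.4 -196.4   44. ]
V2b [ 428.8 -254.8   44. ]
V1bot [ 359.  -219.7   18. ]
V2bot [ 430.4 -223.2   18. ]
base c [ 395.05297678 -222.5072842    10.        ]
V c [ 395.08189418 -222.69511191   44.        ] ang -4.727927564488162 71.28491614972971
-4.2686227960433545 106.66175776739155
-3.774115349961798 107.68593816135102
pos [ 445.9 -338.8  181.8] phi -0.3 t 37.08 q [-0.77  0.47  1.79 -0.    0.89 -0.76]
tilt [ 0.0021 -0.0022 -1.    ]
tool delta [ 30.6 494.6 -48.5]
wx turn (mod 180) rad -0.005
wx turn full -0.005
tilt fix wx,wy,wz [-0.      0.0022  0.0022]
```

Emit:
step_arm([
  [-15,20,-28,0,0.002,0.002],
  [-15,20,-30,0,0,0],
  [-15,25,-30,0,0,0],
  [-10,36,-22,0,0,0],
  [0,38,-4,0,0,0],
  [0,38,4,0,0,0],
  [0,38,8,0,0,0],
  [0,38,12,0,0,0],
])

```text
t: 38.08
eef_pos: [351.3, -78.3, 233.6]
tcp_rot: [2.464, 1.563, 2.453]
ft_force: [1.1, -0.6, -0.2]
opening: 0.713
```

Run:
```python
from h import *
rel((400,0,260),0)
```

```text
pos [351.3 -78.3 233.6] phi -0.6 t 38.08 q [-0.41  0.12  2.15  0.    0.87 -0.4 ]
tilt [-0.0062  0.0051 -1.    ]
tool delta [-26.3  79.   47.7]
wx turn (mod 180) rad -0.011
wx turn full -0.011
tilt fix wx,wy,wz [ 0.     -0.0063 -0.005 ]
```

Emit:
step_arm([
  [-5,38,8,0,-0.005,-0.005],
  [0,38,8,0,0,0],
  [10,38,8,0,0,0],
  [15,38,8,0,0,0],
  [20,38,8,0,0,0],
  [20,34,8,0.1,0,0],
])

```text
t: 38.83
eef_pos: [401.0, 153.3, 169.7]
tcp_rot: [-3.056, 1.567, 3.115]
ft_force: [1.1, 0.0, -0.2]
opening: 0.718
```

Emit:
step_arm([
  [0,0,0,0.18,0,0],
  [0,0,0,0.18,0,0],
  [0,0,0,0.18,0,0],
  [0,0,0,0.18,0,0],
  [0,0,0,0.18,0,0],
  [0,0,0,0.18,0,0],
  [0,0,0,0.18,0,0],
  [0,0,0,0.18,0,0],
])

```text
t: 39.83
eef_pos: [396.8, 154.9, 161.9]
tcp_rot: [-1.38, 1.551, -2.976]
ft_force: [0.1, 1.0, -1.1]
opening: 0.719
```

Run:
```python
from h import *
rel((400,156,150),-97.6)
```

```text
pos [396.8 154.9 161.9] phi -91.4 t 39.83 q [0.22 0.34 2.1  0.   0.72 1.81]
tilt [-0.019  -0.0032 -0.9998]
tool delta [11.8  3.4 -1.3]
wx turn (mod 180) rad 0.108
wx turn full 0.108
tilt fix wx,wy,wz [0.     0.0037 0.0189]
```

Emit:
step_arm([
  [4,2,0,0.055,0.002,0.009],
  [4,1,0,0.055,0.002,0.009],
  [0,0,0,0,0,0],
])

```text
t: 40.2
eef_pos: [398.4, 154.4, 151.7]
tcp_rot: [-1.105, 1.566, -2.816]
ft_force: [0.3, -0.5, 0.1]
opening: 0.716
```

Run:
```python
from h import *
rel((400,156,150),-97.6)
im=env.read_camera('wrist'); save('pics/s.png',cv2.resize(im[20:260,110:400],None,fx=2.5,fy=2.5,interpolation=cv2.INTER_CUBIC))
s=env.state()
import pickle; pickle.dump((im,s),open('s.pkl','wb'))
```

```text
pos [398.4 154.4 151.7] phi -98.0 t 40.2 q [ 0.22  0.35  2.12 -0.    0.67  1.93]
tilt [-0.0044 -0.0015 -1.    ]
tool delta [ 1.7  1.4 -1.8]
wx turn (mod 180) rad -0.008
wx turn full -0.008
tilt fix wx,wy,wz [-0.      0.0021  0.0041]
```

View pics/s.png

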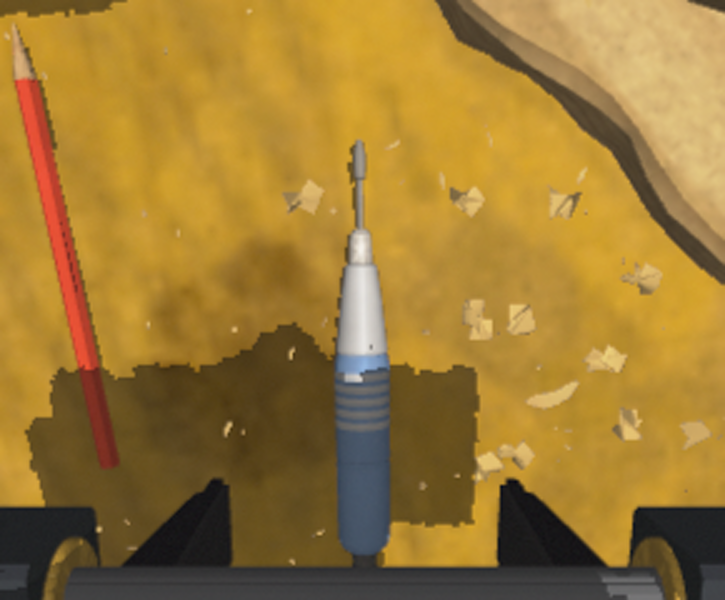

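Run:
```python
from h import *
import pickle
im,s=pickle.load(open('s.pkl','rb'));C=cam('wrist',s)
f=lambda x,y:(110+x/2.5,20+y/2.5)
M=R.from_euler('xyz',s['tcp_rot']).as_matrix()
for n,u,z in [('tip',(359,142),10.5),('nose',(360,230),14),('cone',(360,265),16),('bluefront',(362,355),21),('rear',(363,553),21),('rear10',(363,556),10.5),('Ledge',(338,480),10.5),('Redge',(389,480),10.5),('pencil end',(108,466),8)]:
  p=onz(C,f(*u),z); print(n,p.round(1),(M.T@(p-s['eef_pos'])).round(1))
```

```text
tip [503.2 141.2  10.5] [140.9 106.1  -1.8]
nose [471.5 145.3  14. ] [137.5  74.1  -1.4]
cone [458.6 147.1  16. ] [135.6  61.1  -1.4]
bluefront [424.8 151.1  21. ] [130.7  27.   -0.6]
rear [342.3 162.3  21. ] [131.1 -56.3  -0.2]
rear10 [336.2 163.2  10.5] [141.6 -62.4  -0.3]
Ledge [372.  168.8  10.5] [141.4 -27.7 -10.8]
Redge [369.  147.5  10.5] [141.5 -27.7  10.7]
pencil end [391.  264.6   8. ] [ 143.7  -22.2 -108.4]
```

Emit:
step_arm([
  [25,1,-1,0,0.002,0.004],
  [25,0,0,0,0,0],
  [25,0,0,0,0,0],
  [20,0,0,0,0,0],
  [10,0,0,0,0,0],
  [5,0,0,0,0,0],
], grip=55)

```text
t: 41.0
eef_pos: [400.0, 155.4, 39.0]
tcp_rot: [2.053, 1.57, 0.35]
ft_force: [0.3, 0.1, 0.1]
opening: 0.579
```

Run:
```python
from h import *
rel((399.3,155,27),-98); print(env.state()['opening'])
```

```text
pos [400.  155.4  39. ] phi -97.6 t 41.0 q [0.22 0.58 2.21 0.   0.35 1.92]
tilt [ 6.e-04  2.e-04 -1.e+00]
tool delta [12.  -0.7  0.5]
wx turn (mod 180) rad 0.007
wx turn full 0.007
tilt fix wx,wy,wz [-0.     -0.0003 -0.0006]
0.579345194458556
```

Emit:
step_arm([
  [6,-0.5,0.5,0,0,0],
  [5,0,0,0,0,0],
  [1,0,0,0,0,0],
])

```text
t: 41.38
eef_pos: [399.9, 155.1, 27.0]
tcp_rot: [1.964, 1.569, 0.261]
ft_force: [0.2, -0.4, -0.7]
opening: 0.583
```

Emit:
step_arm([
  [0,0,0,0,0,0],
  [0,0,0,0,0,0],
  [0,0,0,0,0,0],
  [0,0,0,0,0,0],
  [0,0,0,0,0,0],
  [0,0,0,0,0,0],
], grip=0)

```text
t: 42.12
eef_pos: [400.1, 155.2, 27.5]
tcp_rot: [1.949, 1.568, 0.247]
ft_force: [-0.7, 0.3, -0.5]
opening: 0.226
```

Run:
```python
from h import *
rel((399.3,155,27),-98); print(env.state()['opening']*95)
```

```text
pos [400.1 155.2  27.5] phi -97.5 t 42.12 q [0.22 0.61 2.21 0.   0.32 1.92]
tilt [ 3.e-03  8.e-04 -1.e+00]
tool delta [ 0.5 -0.8  0.3]
wx turn (mod 180) rad 0.008
wx turn full 0.008
tilt fix wx,wy,wz [ 0.     -0.0011 -0.0029]
21.46553835152336
```

Emit:
step_arm([
  [-8,0,0,0,0,0],
  [-15,0,0,0,0,0],
  [-25,0,0,0,0,0],
  [-30,0,0,0,0,0],
  [-30,0,0,0,0,0],
])

```text
t: 42.75
eef_pos: [398.6, 154.8, 138.7]
tcp_rot: [-1.278, 1.569, -2.981]
ft_force: [-0.2, 1.1, -1.4]
opening: 0.227
```

Run:
```python
from h import *
rel((415,60,250),-30); print(env.state()['opening']*95)
im=env.read_camera('wrist'); save('pics/t.png',im[:260])
```

```text
pos [398.6 154.8 138.7] phi -97.5 t 42.75 q [0.22 0.38 2.13 0.   0.63 1.92]
tilt [-1.5e-03 -2.0e-04 -1.0e+00]
tool delta [-111.3   28.5   91.9]
wx turn (mod 180) rad -1.179
wx turn full -1.179
tilt fix wx,wy,wz [0.     0.0004 0.0015]
21.59262467519468
```

View pics/t.png

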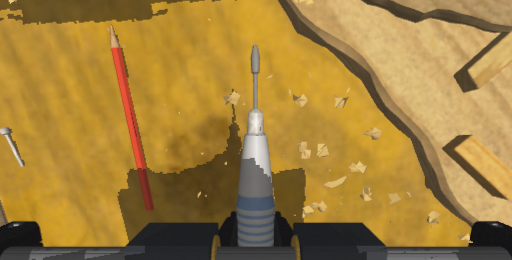

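Emit:
step_arm([
  [-10,0,0,-0.1,0,0.001],
  [-15,0,0,-0.17,0,0],
  [-15,0,0,-0.17,0,0],
  [-15,0,0,-0.17,0,0],
  [-15,0,0,-0.17,0,0],
  [-15,0,0,-0.17,0,0],
  [-15,0,0,-0.17,0,0],
  [-10,0,0,-0.1,0,0],
])

```text
t: 43.8
eef_pos: [396.7, 154.5, 257.3]
tcp_rot: [0.624, 1.566, 0.182]
ft_force: [1.1, -0.9, -1.1]
opening: 0.228
```

Run:
```python
from h import *
rel((400,0,255),-30); rel((350,-170,250)) ; print(env.state()['opening']*95)
```

```text
pos [396.7 154.5 257.3] phi -25.3 t 43.8 q [ 0.22  0.18  2.   -0.    0.96  0.66]
tilt [ 4.9e-03  9.0e-04 -1.0e+00]
tool delta [   2.2 -138.2   69.1]
wx turn (mod 180) rad 0.081
wx turn full 0.081
tilt fix wx,wy,wz [-0.      0.0041 -0.0029]
pos [396.7 154.5 257.3] phi -25.3 t 43.8 q [ 0.22  0.18  2.   -0.    0.96  0.66]
tilt [ 4.9e-03  9.0e-04 -1.0e+00]
tool delta [   6.8 -313.3   96.7]
tilt fix wx,wy,wz [-0.      0.0041 -0.0029]
21.633009383799788
```

Emit:
step_arm([
  [0,-32,16,0,0.004,-0.003],
  [0,-35,17,0,0,0],
  [0,-35,17,0,0,0],
  [0,-35,16,0,0,0],
  [0,-36,8,0,0,0],
  [0,-36,5,0,0,0],
  [0,-36,5,0,0,0],
  [0,-36,5,0,0,0],
])

```text
t: 44.8
eef_pos: [354.6, -144.3, 259.0]
tcp_rot: [0.424, 1.568, -0.012]
ft_force: [0.4, 0.3, -1.2]
opening: 0.227
```

Run:
```python
from h import *
rel((345,-300,200),-94.2) ; print(env.state()['opening']*95)
```

```text
pos [ 354.6 -144.3  259. ] phi -25.0 t 44.8 q [-0.56  0.11  2.08  0.    0.95 -0.13]
tilt [ 0.0026 -0.     -1.    ]
tool delta [  59.  -145.3   56.8]
wx turn (mod 180) rad 1.209
wx turn full 1.209
tilt fix wx,wy,wz [-0.      0.0024 -0.0011]
21.524712576528447
```

Emit:
step_arm([
  [5,-30,10,0,0.002,0],
  [10,-32,12,0,0,0],
  [14,-32,12,0,0,0],
  [14,-30,12,0,0,0],
  [14,-20,10,0.1,0,0],
])

```text
t: 45.42
eef_pos: [342.1, -303.7, 202.0]
tcp_rot: [0.209, 1.568, -0.331]
ft_force: [1.3, 0.4, -2.2]
opening: 0.227
```

Emit:
step_arm([
  [0,0,0,0.17,0,0],
  [0,0,0,0.17,0,0],
  [0,0,0,0.17,0,0],
  [0,0,0,0.17,0,0],
  [0,0,0,0.17,0,0],
  [0,0,0,0.17,0,0],
  [0,0,0,0.1,0,0],
])

```text
t: 46.3
eef_pos: [340.0, -303.6, 201.0]
tcp_rot: [3.136, 1.569, 1.435]
ft_force: [0.0, 0.3, -0.6]
opening: 0.227
```

Run:
```python
from h import *
rel((360,-290,110),-94.2) ; print(env.state()['opening']*95)
```

```text
pos [ 340.  -303.6  201. ] phi -97.4 t 46.3 q [-0.87  0.31  2.    0.    0.83  0.82]
tilt [ 3.0e-04  2.1e-03 -1.0e+00]
tool delta [ 91.1  18.1 -15.9]
wx turn (mod 180) rad -0.056
wx turn full -0.056
tilt fix wx,wy,wz [ 0.     -0.0021 -0.    ]
21.577721614074157
```

Run:
```python
from h import *
rel((395,-222.6,105),-94.7)
```

```text
pos [ 340.  -303.6  201. ] phi -97.4 t 46.3 q [-0.87  0.31  2.    0.    0.83  0.82]
tilt [ 3.0e-04  2.1e-03 -1.0e+00]
tool delta [ 96.2  44.1 -87.2]
wx turn (mod 180) rad -0.047
wx turn full -0.047
tilt fix wx,wy,wz [ 0.     -0.0021 -0.    ]
```

Emit:
step_arm([
  [18,10,-22,-0.028,-0.002,0],
  [18,12,-22,-0.028,0,0],
  [18,12,-22,0,0,0],
  [18,8,-16,0,0,0],
  [15,2,-5,0,0,0],
  [0,0,0,0,0,0],
])

```text
t: 47.05
eef_pos: [392.8, -218.3, 112.8]
tcp_rot: [0.627, 1.57, -1.017]
ft_force: [0.1, 0.1, -1.5]
opening: 0.223
```

Run:
```python
from h import *
rel((395,-222.6,95),-94.2)
im=env.read_camera('wrist'); save('pics/u.png',cv2.resize(im[20:260,110:400],None,fx=2.5,fy=2.5,interpolation=cv2.INTER_CUBIC))
s=env.state()
import pickle; pickle.dump((im,s),open('u.pkl','wb'))
```

```text
pos [ 392.8 -218.3  112.8] phi -94.2 t 47.05 q [-0.65  0.45  2.11 -0.    0.58  0.99]
tilt [ 6.e-04 -1.e-03 -1.e+00]
tool delta [17.8  2.5  4.1]
wx turn (mod 180) rad -0.001
wx turn full -0.001
tilt fix wx,wy,wz [ 0.      0.001  -0.0007]
```

View pics/u.png

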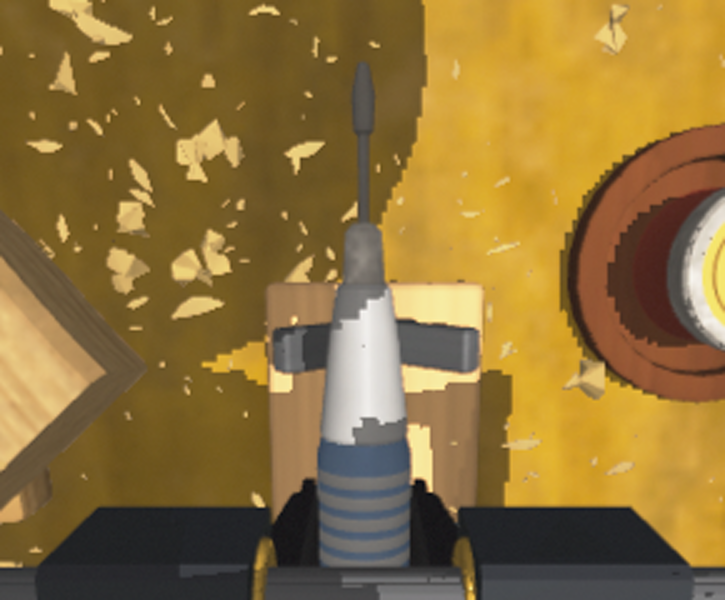

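Run:
```python
from h import *
import pickle
im,s=pickle.load(open('u.pkl','rb'));C=cam('wrist',s)
f=lambda x,y:(110+x/2.5,20+y/2.5)
M=R.from_euler('xyz',s['tcp_rot']).as_matrix()
for n,u,z in [('Vl',(274,351),44),('Vr',(480,349),44),('bl',(268,286),10),('br',(483,286),10),('bl2',(274,480),10),('br2',(477,480),10),('tip',(362,65),96),('hnose',(364,285),96)]:
  p=onz(C,f(*u),z); print(n,p.round(1),(M.T@(p-s['eef_pos'])).round(1))
```

```text
Vl [ 432.1 -194.6   44. ] [ 69.3  37.1 -27. ]
Vr [ 428.  -256.7   44. ] [69.4 37.7 35.2]
bl [ 450.1 -190.2   10. ] [103.4  54.7 -32.8]
br [ 444.6 -263.7   10. ] [103.5  54.7  40.9]
bl2 [ 380.5 -185.    10. ] [103.2 -15.  -32.8]
br2 [ 375.  -259.1   10. ] [103.4 -15.   41.5]
tip [ 497.  -226.2   96. ] [ 17.5 104.3  -0.2]
hnose [ 452.  -223.3   96. ] [17.4 59.2  0.2]
```

Emit:
step_arm([
  [5,1,2,0,0.001,-0.001],
  [10,0.5,2,0,0,0],
  [12,0,0,0,0,0],
  [12,0,0,0,0,0],
  [8,0,0,0,0,0],
  [0,0,0,0,0,0],
])

```text
t: 47.85
eef_pos: [394.1, -224.3, 63.9]
tcp_rot: [0.917, 1.569, -0.73]
ft_force: [-0.9, -0.6, -0.7]
opening: 0.228
```

Run:
```python
from h import *
rel((394.0,-222.5,50),-94.2); print(env.state()['ft_force'])
```

```text
pos [ 394.1 -224.3   63.9] phi -94.4 t 47.85 q [-0.66  0.55  2.14 -0.    0.46  0.98]
tilt [ 0.0016 -0.0014 -1.    ]
tool delta [13.9 -0.3 -1.8]
wx turn (mod 180) rad -0.003
wx turn full -0.003
tilt fix wx,wy,wz [-0.      0.0013 -0.0017]
[-0.90298616 -0.62490055 -0.72661065]
```

Emit:
step_arm([
  [5,-0.4,-1.8,0,0.001,-0.002],
  [4,0,0,0,0,0],
  [3,0,0,0,0,0],
  [1,0,0,0,0,0],
  [0,0,0,0,0,0],
])

```text
t: 48.48
eef_pos: [394.2, -222.3, 51.0]
tcp_rot: [0.723, 1.57, -0.924]
ft_force: [-0.9, 0.9, 3.8]
opening: 0.228
```

Run:
```python
from h import *
rel((393.7,-222.5,50),-94.2); print(env.state()['ft_force'])
```

```text
pos [ 394.2 -222.3   51. ] phi -94.3 t 48.48 q [-0.66  0.57  2.15 -0.    0.42  0.99]
tilt [ 7.e-04 -9.e-04 -1.e+00]
tool delta [ 1.  -0.5  0.2]
wx turn (mod 180) rad -0.003
wx turn full -0.003
tilt fix wx,wy,wz [-0.      0.0009 -0.0008]
[-0.87292067  0.86707446  3.83613396]
```

Emit:
step_arm([
  [0,0,0,0,0,0],
  [0,0,0,0,0,0],
  [0,0,0,0,0,0],
  [0,0,0,0,0,0],
], grip=50)

```text
t: 48.98
eef_pos: [394.4, -222.6, 51.1]
tcp_rot: [0.791, 1.569, -0.856]
ft_force: [-0.2, -0.2, 0.4]
opening: 0.518
```

Emit:
step_arm([
  [-8,0,0,0,0,0],
  [-15,0,0,0,0,0],
  [-25,0,0,0,0,0],
  [-30,0,0,0,0,0],
  [-30,0,0,0,0,0],
  [-5,-25,0,0,0,0],
  [-5,-25,0,0,0,0],
  [0,0,0,0,0,0],
])

```text
t: 49.98
eef_pos: [343.2, -218.3, 176.3]
tcp_rot: [0.835, 1.566, -0.812]
ft_force: [0.3, -0.9, 0.1]
opening: 0.527
```

Run:
```python
from h import *
rel((393.7,-222.5,50),-94.2); print(env.state()['ft_force'])
im=env.read_camera('wrist'); save('pics/v.png',cv2.resize(im[0:260,80:430],None,fx=2.2,fy=2.2,interpolation=cv2.INTER_CUBIC))
s=env.state()
import pickle; pickle.dump((im,s),open('v.pkl','wb'))
save('pics/v2.png',env.read_camera('scene'))
save('pics/v3.png',env.read_camera('top'))
```

```text
pos [ 343.2 -218.3  176.3] phi -94.3 t 49.98 q [-0.73  0.28  2.14 -0.    0.71  0.92]
tilt [ 0.0031 -0.0033 -1.    ]
tool delta [126.4  50.2  -0. ]
wx turn (mod 180) rad -0.002
wx turn full -0.002
tilt fix wx,wy,wz [-0.      0.003  -0.0033]
[ 0.3399671  -0.90365617  0.08284543]
```

View pics/v.png

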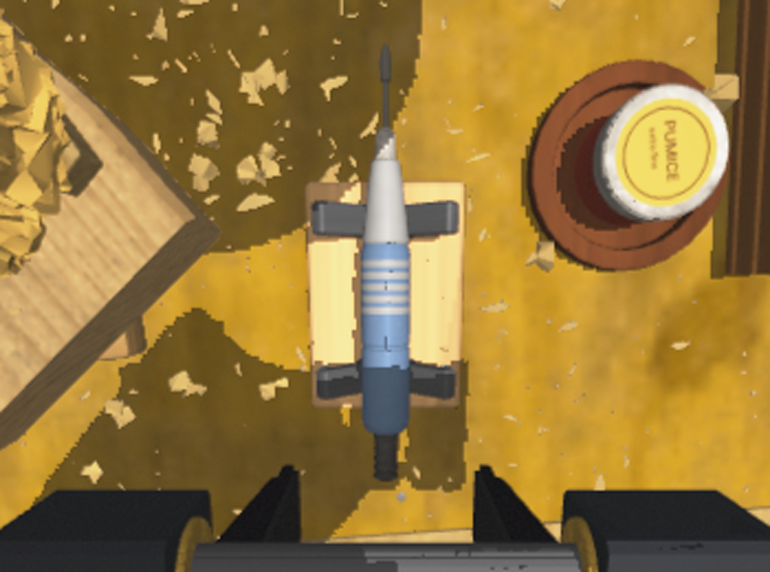

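View pics/v2.png

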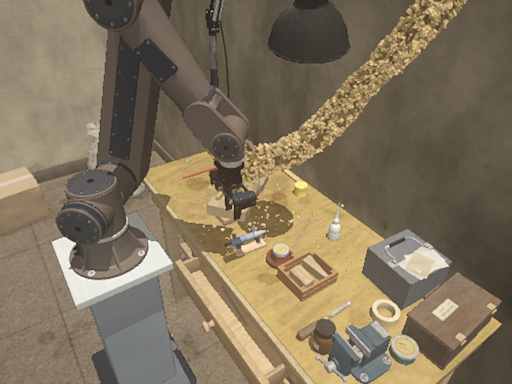

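View pics/v3.png

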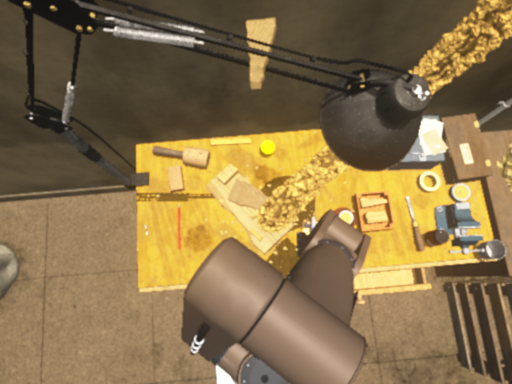

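Run:
```python
from h import *
import pickle
im,s=pickle.load(open('v.pkl','rb'));C=cam('wrist',s)
f=lambda x,y:(80+x/2.2,y/2.2)
for n,u,z in [('nose',(386,158),36),('rear',(386,433),38),('bF',(386,183),10),('bN',(386,405),10),('tin',(662,152),48),('sauc',(633,165),14)]:
  print(n,onz(C,f(*u),z).round(1))
a=cv2.imread('pics/a_top.png').astype(int);b=cv2.imread('pics/v3.png').astype(int)
for n,(x0,x1,y0,y1) in dict(sand=(165,188,160,195),pencil=(173,185,205,252),burr=(142,150,222,236),yellow=(258,278,138,157)).items(): print(n,abs(a-b)[y0:y1,x0:x1].mean().round(1))
```

```text
nose [ 454.7 -227.4   36. ]
rear [ 334.4 -218.3   38. ]
bF [ 447.8 -226.9   10. ]
bN [ 341.6 -218.9   10. ]
tin [ 446.7 -339.4   48. ]
sauc [ 446.6 -340.7   14. ]
sand 10.0
pencil 12.7
burr 7.6
yellow 4.7
```

Run:
```python
from cell import env
print(env.state()['t']); print(env.job_done())
```

```text
50.125
the job is handed in; nothing more can be done
None
```

I handed the job in at 50.1 s, with all four things in their places as far as my last pictures show.

- **Offcuts:** the block and the wedge lie flat, side by side, in the crate.
- **Tin:** it stands upright in the saucer recess, with its centre about 1 mm from the saucer's.
- **Handpiece:** it lies along the stand in both V rests. The middle of its barrel measured within 1 mm of the middle of the base.
- **Bystanders:** the sanding block, pencil, burr and yellow look-alike tin show no visible shift. A pixel comparison gave small differences, which I put down to changed shadows.

Two things went wrong on the way:

- **Block dropped:** I lost the block on the first crossing, probably because it hit the column of chips. I picked it up from the bench and put it in the crate, before the wedge, so the order was kept.
- **Lamp pushed:** during a high crossing the arm pushed the desk lamp's shade about 55 mm outward, and it stayed there. I made the later crossings lower. I saw no large wrist force, but I only read it at the end of each move, so I can't say whether the brief lamp or chip contacts went over 40 N.

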